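# Stand a bisque border tile on the decorator's easel

## Task

The long bisque tile lies on the ware board with its ribbed back up: stand it on end on the narrow ledge of the little table easel, centred and square behind the lip, leaning back against the two laths with its plain face out to the front, ready to be painted. Lower it gently onto the ledge, without letting it drop or shoving the easel, and leave the vases, jars and short kiln prop standing where they are. The gap between the firebrick and the long kiln prop is a good place to lean the tile while you change your grip.

Things in the scene. Friction and masses are not known exactly. Their poses are not given: they have to be found in the camera images.
- tile: Long tile of pale bisque, 150 x 65 x 11 mm, about 0.18 kg, loose: a 9 mm slab with four 2 mm high ribs along its back (142 x 6 mm, 8 and 24 mm either side of the middle). Origin: centre of the plain face. x along the length (ends alike), y along the 65 mm width, z out of the ribbed back; the plain face looks along -z. Starts flat on the board, ribs up.
- board: Pine ware board, 380 (x) x 250 (y) x 18 mm, fixed. Origin: centre of its underside, on the table; its top is at z = 18 mm. The long tile and two small vases stand on it.
- brick: Cream firebrick lying flat, 230 (x) x 115 (y) x 64 (z) mm, 1.3 kg, loose, mid table; origin under its centre, x points roughly away from the robot, y to its left. A jar stands on its far half. Between its left side (y = +57 mm) and the long prop is a gap of about 66 mm; the tile, let down end first into that gap, leans safely on the brick's top edge at some 48 degrees. May be moved.
- easel: Beech table easel, loose, 0.93 kg; origin on the table under it. Two runners 210 x 20 mm (x -90 to +120 mm, y = -75 and +75 mm); front looks along its -x, struts behind. Its ledge is clamped at a height that differs every time and is not measured: its top lies anywhere from z = 17 to 62 mm in the frame of easel_rest. The clamp does not give way. Feel for it with the tile.
- easel_rest: The easel's rest: two 14 mm laths centred 22 mm either side of its middle, leaning back 15 degrees. Origin: on the laths' front plane, mid width, 20 mm above the table. z up along the laths (they end at z = 145 mm), y across, x the normal pointing back. The ledge stands out square from the plane x = 0: 120 mm wide, 18 mm deep (x -18 mm to 0), then a lip 4 mm thick, 5 mm high.
- vase_a: Small vase, 72 mm wide, 82 mm high, 0.16 kg, on the far half of the ware board; origin under its centre. Bystander.
- vase_b: A second vase like the first, beside it. Bystander.
- jar_a: Glaze jar with white lid, 58 mm wide, 66 mm high, on the table to the right between the robot and the brick; origin under its centre. Bystander.
- jar_b: Glaze jar with white lid, 52 mm wide, 60 mm high, standing on top of the brick's far half; origin under its centre. Bystander.
- jar_c: Glaze jar with white lid, 58 mm wide, 66 mm high, on the table straight ahead of the robot; origin under its centre. Bystander.
- prop: Short kiln prop, a pale square post 38 x 38 x 60 mm, 0.15 kg, standing on the table between the robot and the long prop; origin under its centre. Bystander.
- long_prop: Pale square kiln post lying flat on the table left of the brick and along it, 230 (x) x 38 (y) x 38 (z) mm, 0.6 kg, loose; origin under its centre. It stops the foot of a tile that leans on the brick. May be moved.
There are look-alikes about, which are no part of the job. Of the things like the tile, leave any that is orange; of the rest the larger one is meant.

How it is judged:
At the end, for the whole second after the job is handed in: The tile stands still on the easel's ledge behind the lip, leaning on the laths: its length within 0.12 rad of the laths, plain face to the front, within 15 mm of the middle; the easel upright and within 30 mm of where it stood (contact force between tile and easel above 0.3 N and angle between the x axis of tile and the z axis of easel_rest, either way round below 0.12 rad and angle between tile's own z axis and vertical above 1.7 rad and x of tile in the frame of easel_rest between -0.021 and -0.006 m and y of tile in the frame of easel_rest between -0.015 and 0.015 m and z of tile in the frame of easel_rest between 0.088 and 0.142 m and linear speed of tile below 0.02 m/s and angle between easel's own z axis and vertical below 0.05 rad and distance of easel from where it was at the start of the episode below 0.03 m); the robot touches nothing.
It fails at once if the tile is set down roughly or pressed on the easel with more than 40 N (contact force between tile and easel above 40 N).
It fails at once if the tile is let fall onto the easel (more than about 5 mm) instead of being lowered onto its ledge (distance between tile and easel_rest below 0.2 m and contact force between tile and the fingers below 0.05 N and linear speed of tile above 0.3 m/s).
It fails at once if the easel is shoved more than 30 mm (distance of easel from where it was at the start of the episode above 0.03 m).
It fails at once if a vase, a jar or the short kiln prop is moved more than 25 mm (distance of any of vase_a, vase_b, jar_a, jar_b, jar_c, prop from where it was at the start of the episode above 0.025 m).
It also fails if it takes over 64 s, if anything falls off the work surface, if the arm or the gripper's body presses on something with over 40 N, if the wrist force passes 120 N, or if a joint passes its speed limit or range.

## Robot

A 6-joint arm with a two-finger parallel gripper is mounted at the origin on the work surface. World frame = base frame: x ahead of the robot, y to its left, z up, the work surface at z = 0. Lengths are in m, angles in rad, forces in N, time in s.
With the tool pointing down it reaches from about 0.375 to 0.975 m from the base axis. Payload 3.8 kg.
Tool frame: the origin (TCP) lies at the very end of the fingers, on their centre line; the grasp point (between the pads) lies 19 mm behind it; z points along the fingers, y is the line along which they close (so a half turn about z gives the same grasp; the last joint's range is limited). The gripper opens to 85 mm and grips with 20 to 120 N. Pads are 22 mm wide; open, the fingers measure 114 mm over their backs; the gripper's body (76 mm by 85 mm) begins 54 mm behind the grasp point. The pads swing forward as they close: fully open they stand 13 mm farther back than shut.
Start: joints at [-1.173, 0.264, 1.604, -0, 1.274, -0.037], TCP at [0.284, -0.612, 0.231] pointing down, gripper open.
Joint ranges: [-2.63, 2.63], [-0.94, 2.18], [0.31, 2.57], [-1.31, 4.45], [0, 2.66], [-2.55, 2.55]. Speed limits (rad/s): [2.57, 2.57, 3.14, 3.14, 3.14, 3.14].

## Interface

Orientations are given as a rotation vector (axis times angle).
In Python, from workcell import bot, vision gives the robot as it stands. The module is installed in compiled form; this text tells all that it offers.
- The arm moves only by the tool play_rows, never from a script. Its argument "moves" is a list that holds one entry, the list of rows, each a list of 7 numbers: the turn, a rotation vector about the tool's x, y, z as a fraction of full scale, then the shift along the tool's x, y, z as a fraction of full scale, then the finger opening in mm, from 0 to 85.4. In form: [[[ax, ay, az, x, y, z, jaw], ...]]. A call has 1 to 5 rows; each row shifts and turns the commanded pose from where the row before left it, along the tool's axes as they then stand; what a row does not reach is not made up. Full scale, the value 1, is 0.1 m for a shift and 0.5 rad for a turn. A row lasts 1/12 s, in which the tool goes at most 41.7 mm and 7.16 degrees, less where a joint would pass 70% of its speed; a pose out of reach is approached as far as the arm can. A call with a number of a shift or a turn outside -1 to 1 is refused whole. A call with a gripper value outside its range is refused whole. The fingers move at their own pace and stop on an object; "newtons" is the grip in N (left out, the last holds). Time passes only in rows, so rows that do not move let the fingers close. It gives the time, the measured TCP pose, the force, the opening and the grip force at its end, in the units of the state.
- bot.read_state(): the state, without advancing time (a new reading comes with each control period).
- vision.read_camera(name): name is "side" or "top"; returns a dict with "image" (384x512x3 uint8, red, green, blue), "depth" (384x512 float32, m along the optical axis (not along the pixel's ray), 0 where there is no reading), "K" (3x3 intrinsics, pixels), "R" (3x3) and "t" (3): a world point X has camera coordinates R X + t. Camera axes: x right, y down, z forward; pixel columns grow to the right and rows downward; lengths in m; the calibration is good to about 2 mm. A picture is of the moment at which its call begins.
- bot.finish_job(): hands the job in; it is judged then, once.
The state is a dict: "time": time; "q": joint angles; "joint_vel": joint speeds; "joint_torque": joint torques, N m; "tool_pos": TCP position; "tcp_rot": TCP orientation; "wrist_force": force on the tool from outside, world axes, zero at the start; "torque": the same for the moment, N m; "width": opening from 0.0 (shut) to 1.0 (fully open); "grip_force": force on a finger pad.
Only numpy, scipy, OpenCV 4.12 (cv2) and the standard library are available. Lean on these libraries where they do the work, as an engineer would, in place of code of your own. Each camera call takes 0.05 s, during which the arm holds its last target. There are 200 camera calls.

## Working session

There is one attempt and no reset: what is moved stays moved. The work goes in short steps, Python scripts to look and compute and a tool call to move; the robot and the scene stay as the last step left them, time stands still between calls to the robot, and variables do not carry over. Pictures are saved under pics/ and viewed, at most 10 in all, crops included, and the job is handed in when it is done.

Besides the shell and the picture viewer there is one more tool, called after "Emit:" by a JSON object that holds its "name" and its "arguments", one argument or row to a line. play_rows: Moves the arm, as the interface text tells. Its arguments: {"type":"object","properties":{"moves":{"type":"array","items":{"type":"array","items":{"type":"array","items":{"type":"number"}}}},"newtons":{"type":"number"}},"required":["moves"]}

```bash
mkdir -p pics; cat > h.py <<'E'
import numpy as np, cv2
from workcell import bot, vision
from scipy.spatial.transform import Rotation as R
def cam(n):
    c=vision.read_camera(n); d=c['depth']; v,u=np.indices(d.shape); K=c['K']
    P=np.stack([(u-K[0,2])/K[0,0]*d,(v-K[1,2])/K[1,1]*d,d],-1)
    c['W']=(P-c['t'])@c['R']; c['W'][d==0]=np.nan
    return c
E
python3 - <<'E'
from h import *
s=bot.read_state(); print({k:np.round(v,3).tolist() for k,v in s.items()})
for n in ('top','side'):
    c=cam(n); np.savez(''+n+'.npz',im=c['image'],W=c['W'])
    cv2.imwrite(f'pics/{n}0.png',cv2.resize(c['image'][:,:,::-1],(800,600),interpolation=cv2.INTER_CUBIC))
    print(n,np.round(-c['R'].T@c['t'],3),np.round(c['R'],2).tolist())
E
```

```text
{'time': 0.0, 'q': [-1.173, 0.265, 1.605, 0.0, 1.274, -0.037], 'joint_vel': [-0.0, -0.001, -0.001, 0.001, 0.001, 0.0], 'joint_torque': [0.001, -51.511, -36.732, 0.0, 0.013, -0.0], 'tool_pos': [0.284, -0.611, 0.23], 'tcp_rot': [-3.065, -0.677, 0.001], 'wrist_force': [-0.286, -0.192, -0.194], 'torque': [-0.041, -0.03, 0.009], 'grip_force': 0.0, 'width': 0.999}
top [ 0.306 -0.038  1.803] [[-0.03, -1.0, 0.01], [-1.0, 0.03, -0.1], [0.1, -0.01, -1.0]]
side [0.06  0.674 1.118] [[-0.87, -0.49, -0.0], [-0.39, 0.68, -0.62], [0.31, -0.54, -0.78]]
```

View pics/top0.png

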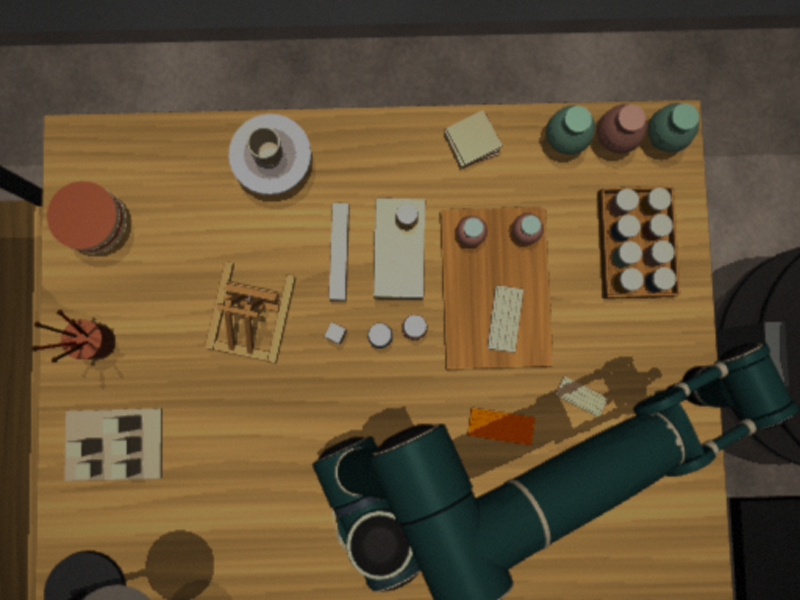

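View pics/side0.png

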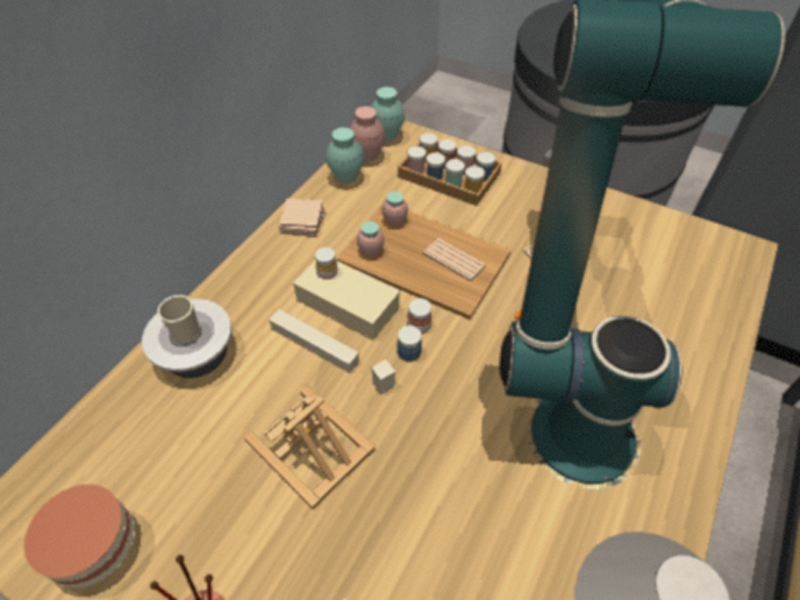

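The top view shows the tile at (506,318) on the board, a smaller tile at (582,396), an orange one at (502,426), the brick at (400,248), the long prop at (340,250) and the easel at (250,312). Next I measure them.

```bash
python3 - <<'E'
from h import *
t=np.load('top.npz'); W=t['W']; im=t['im']; s=512/800
def box(name,u0,u1,v0,v1,z0,z1,extra=None):
    u0,u1,v0,v1=[int(round(a*s)) for a in (u0,u1,v0,v1)]
    w=W[v0:v1,u0:u1].reshape(-1,3); c=im[v0:v1,u0:u1].reshape(-1,3).astype(int)
    m=(w[:,2]>z0)&(w[:,2]<z1)
    if extra: m&=extra(c)
    p=w[m]; r=cv2.minAreaRect((p[:,:2]*1000).astype(np.float32))
    print(name,m.sum(),np.round(p.mean(0),4),'rect c',np.round(r[0],1),'size',np.round(r[1],1),'ang',round(r[2],2),'z med',round(np.median(p[:,2]),4))
pale=lambda c:(c[:,2]>110)
box('tile',480,530,278,358,.02,.06,pale)
box('tileall',480,530,278,358,.0,.06)
box('brick',365,435,190,305,.055,.075)
box('jarb',385,430,195,235,.1,.2)
box('long',322,355,195,308,.03,.05)
box('prop',320,350,320,346,.05,.075)
box('jarc',362,395,320,350,.055,.08)
box('jara',400,430,312,342,.055,.08)
box('va',455,492,208,250,.06,.13)
box('vb',508,550,208,250,.06,.13)
box('easelhi',200,305,255,370,.1,.3)
box('easellow',200,305,255,370,.012,.03)
for n,uv in (('top',(200,305,250,370)),('side',(235,385,380,510))):
    d=np.load(n+'.npz'); u0,u1,v0,v1=[int(a*s) for a in uv]
    cr=d['im'][v0:v1,u0:u1,::-1]; z=d['W'][v0:v1,u0:u1,2]
    zc=cv2.applyColorMap(np.uint8(np.clip(np.nan_to_num(z)/.2*255,0,255)),cv2.COLORMAP_JET)
    cv2.imwrite(f'pics/e_{n}.png',cv2.resize(np.hstack([cr,zc]),None,fx=4,fy=4,interpolation=cv2.INTER_CUBIC))
# tile z ring
print(np.round(W[int(318*s),int(506*s)],4))
h=W[int(255*s):int(370*s),int(200*s):int(305*s)].reshape(-1,3)
for a in np.arange(.02,.2,.02):
    p=h[(h[:,2]>a)&(h[:,2]<a+.02)]
    if len(p): print(round(a,2),len(p),np.round(p.mean(0),3),np.round(p.min(0),3),np.round(p.max(0),3))
E
```

```text
tile 611 [ 0.4488 -0.3001  0.0289] rect c [ 450.2 -300.3] size [ 62.9 147.8] ang 80.43 z med 0.0284
tileall 1619 [ 0.4523 -0.2987  0.0236] rect c [ 453.4 -300.1] size [117.1 185.8] ang 88.28 z med 0.0235
brick 1788 [ 0.6103 -0.0547  0.0652] rect c [619.  -56.8] size [115.1 232. ] ang 87.33 z med 0.0652
jarb 155 [ 0.6816 -0.0753  0.1231] rect c [682.7 -75. ] size [45.9 46.3] ang 18.76 z med 0.124
long 630 [0.6181 0.0849 0.039 ] rect c [619.1  85.1] size [ 38.8 229.9] ang 87.0 z med 0.0388
prop 113 [0.4255 0.0953 0.0607] rect c [425.9  95.4] size [37.8 36.9] ang 62.29 z med 0.0599
jarc 160 [ 0.4184 -0.0072  0.067 ] rect c [418.7  -6.1] size [46.5 46.8] ang 88.11 z med 0.0673
jara 162 [ 0.436  -0.0883  0.0667] rect c [435.9 -88.1] size [48.4 47.7] ang 42.39 z med 0.066
va 292 [ 0.6488 -0.2232  0.087 ] rect c [ 653.  -225.3] size [67.5 69.2] ang 0.11 z med 0.0855
vb 296 [ 0.6513 -0.3515  0.0864] rect c [ 654.5 -355.2] size [69.9 66.6] ang 49.32 z med 0.0846
easelhi 277 [0.472  0.2988 0.1391] rect c [469.7 299.5] size [89.4 71.3] ang 77.27 z med 0.1445
easellow 846 [0.4627 0.2975 0.0192] rect c [498.9 310.9] size [229.7 247.2] ang 80.86 z med 0.0188
[ 0.4513 -0.2991  0.0338]
0.02 375 [0.463 0.296 0.024] [0.364 0.195 0.02 ] [0.598 0.4   0.04 ]
0.04 79 [0.478 0.296 0.054] [0.4   0.235 0.042] [0.549 0.342 0.06 ]
0.06 254 [0.509 0.29  0.068] [0.407 0.226 0.06 ] [0.547 0.345 0.08 ]
0.08 54 [0.46 0.3  0.09] [0.42  0.227 0.08 ] [0.518 0.337 0.1  ]
0.1 55 [0.463 0.303 0.111] [0.432 0.264 0.1  ] [0.51  0.333 0.12 ]
0.12 54 [0.47  0.298 0.131] [0.441 0.266 0.12 ] [0.505 0.332 0.14 ]
0.14 151 [0.475 0.298 0.15 ] [0.454 0.255 0.141] [0.499 0.343 0.16 ]
0.16 17 [0.484 0.298 0.163] [0.465 0.269 0.16 ] [0.494 0.319 0.17 ]
```

View pics/e_top.png

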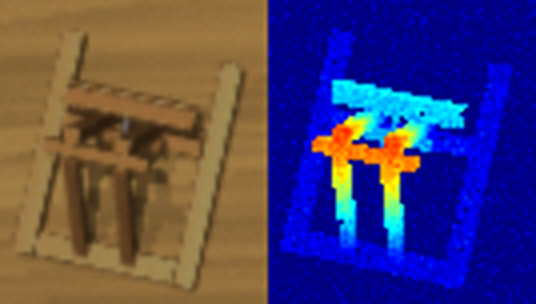

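View pics/e_side.png

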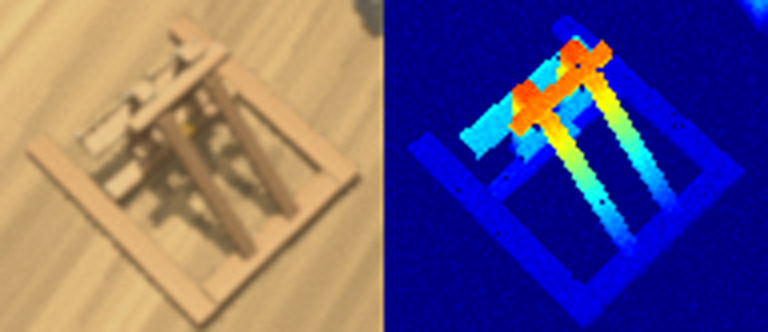

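The top view shows the easel's front (ledge, upper bar) facing away from the robot; the ledge bar reads about z = 0.068. The side view confirms the struts are on the robot's side. I go above the tile's far end, and take data for the arm's kinematics on the way.

Emit:
{"name": "play_rows", "arguments": {
  "moves": [
    [[0,0,0,0.36,-0.2,0,74],[0,0,0,0.36,-0.2,0,74],[0,0,0,0.36,-0.2,0,74],[0,0,0,0.36,-0.2,0,74],[0,0,0,0.36,-0.2,0,74]]
  ],
  "newtons": 60
}}

```text
time: 0.52
tool_pos: [0.4059, -0.4439, 0.2306]
tcp_rot: [-3.067, -0.676, 0.001]
wrist_force: [0.6, 0.6, -0.3]
width: 0.863
grip_force: 0.0
```

```bash
cat > log.py <<'E'
from h import *
import json
s=bot.read_state(); 
open('log.txt','a').write(json.dumps([list(map(float,s['q'])),list(map(float,s['tool_pos'])),list(map(float,s['tcp_rot']))])+'\n')
Rm=R.from_rotvec(s['tcp_rot']).as_matrix()
print(round(float(s['time']),2),'q',np.round(s['q'],3),'p',np.round(s['tool_pos'],4),'F',np.round(s['wrist_force'],1),'w',round(float(s['width'])*85.4,1),'g',round(float(s['grip_force']),1)); print(np.round(Rm,3).tolist())
E
python3 log.py
```

```text
0.52 q [-0.872  0.127  1.767  0.     1.248  0.265] p [ 0.4059 -0.4439  0.2306] F [ 0.6  0.6 -0.3] w 73.7 g 0.0
[[0.907, 0.421, -0.001], [0.421, -0.907, 0.001], [-0.0, -0.001, -1.0]]
```

Emit:
{"name": "play_rows", "arguments": {
  "moves": [
    [[0,0,0,0.36,-0.2,0,74],[0,0,0,0.36,-0.2,0,74],[0,0,0,0.36,-0.2,0,74],[0,0,0,0.36,-0.2,0,74],[0,0,0.25,0,0,0,74]]
  ]
}}

```text
time: 0.93
tool_pos: [0.5058, -0.3062, 0.2308]
tcp_rot: [-3.099, -0.491, -0.003]
wrist_force: [-0.5, -1.2, -0.0]
width: 0.869
grip_force: 0.0
```

Emit:
{"name": "play_rows", "arguments": {
  "moves": [
    [[0,0,0.24,0,0,0,74],[0,0,0.24,0,0,0,74],[0,0,0.24,0,0,0,74],[0,0,0.24,0,0,0,74],[0,0,0,0,0,0,74]]
  ]
}}

```text
time: 1.35
tool_pos: [0.5021, -0.3121, 0.2306]
tcp_rot: [-3.129, 0.271, 0.002]
wrist_force: [0.2, 0.9, -0.0]
width: 0.863
grip_force: 0.0
```

```bash
python3 log.py
```

```text
1.35 q [-0.598  0.108  1.789 -0.     1.246  1.145] p [ 0.5021 -0.3121  0.2306] F [ 0.2  0.9 -0. ] w 73.7 g 0.0
[[0.985, -0.172, -0.001], [-0.172, -0.985, 0.001], [-0.001, -0.0, -1.0]]
```

Emit:
{"name": "play_rows", "arguments": {
  "moves": [
    [[0,-0.23,0,0,0,0,74],[0,-0.23,0,0,0,0,74],[0,-0.23,0,0,0,0,74],[0,0,0,0,0,0,74]]
  ]
}}

```text
time: 1.68
tool_pos: [0.5039, -0.3121, 0.2264]
tcp_rot: [-3.05, 0.252, 0.545]
wrist_force: [0.3, -0.1, -2.7]
width: 0.866
grip_force: 0.0
```

```bash
python3 log.py
```

```text
1.68 q [-0.527  0.338  1.559 -0.119  1.579  1.228] p [ 0.5039 -0.3121  0.2264] F [ 0.3 -0.1 -2.7] w 73.9 g 0.0
[[0.925, -0.165, -0.341], [-0.153, -0.986, 0.061], [-0.347, -0.004, -0.938]]
```

```bash
cat > kin.py <<'E'
import numpy as np, json
from scipy.spatial.transform import Rotation as R
from scipy.optimize import least_squares
Z=np.array([0,0,1.])
def fk(q,p):
    h,L2,L3,L6,dy,a3,c=p
    r=R.from_euler('z',q[0]); x=h*Z+r.apply([0,dy,0])
    r=r*R.from_euler('y',q[1]); x=x+r.apply(L2*Z)
    r=r*R.from_euler('y',q[2]); x=x+r.apply([a3,0,L3])
    r=r*R.from_euler('z',q[3])*R.from_euler('y',q[4]); x=x+r.apply(L6*Z)
    return x,r*R.from_euler('z',q[5]+c)
def load(): return [json.loads(l) for l in open('log.txt')]+[[[-1.173,.2647,1.6043,0,1.274,-.037],[.284,-.6115,.2305],[-3.065,-.677,.001]]]
lo=np.array([-2.63,-.94,.31,-1.31,0,-2.55]); hi=np.array([2.63,2.18,2.57,4.45,2.66,2.55])
def fit():
    D=load()
    def res(p):
        o=[]
        for q,x,rv in D:
            X,r=fk(q,p); o+=list((X-x)*10)+list((R.from_rotvec(rv).inv()*r).as_rotvec())
        o+=[ (p[0]-.15)*.01,(p[5])*.01,(p[3]-.35)*.005]
        return o
    best=min((least_squares(res,[.15,.6,.56,.35,.0345,0,c]) for c in (0,np.pi/2,np.pi,-np.pi/2)),key=lambda s:s.cost)
    return best.x,best
def ik(p,x,r,q0,n=1):
    def f(q):
        X,rr=fk(q,p); return np.r_[(X-x)*5,(r.inv()*rr).as_rotvec()]
    s=least_squares(f,np.clip(q0,lo+1e-3,hi-1e-3),bounds=(lo,hi)); return s.x,s.cost
E
python3 - <<'E'
from kin import *
p,b=fit(); print(np.round(p,4),b.cost,np.round(b.fun,3))
np.save('p.npy',p)
a=np.deg2rad
ze=np.array([.97,-.22,0]);ze/=np.linalg.norm(ze)
up=np.array([0,0,1.])
rng=np.random.default_rng(0)
for el in (-10,-5,-20,-35,-50,-75):
  d=ze*np.cos(a(el))+up*np.sin(a(el)); x=-ze*np.sin(a(el))+up*np.cos(a(el)); y=np.cross(d,x)
  r=R.from_matrix(np.c_[x,y,d])
  X=np.array([.50,.29,.20])+.012*d
  sols=[]
  for k in range(40):
    q,c=ik(p,X,r,rng.uniform(lo,hi))
    if c<1e-6 and not any(np.allclose(q,z,atol=.02) for z in sols): sols.append(q)
  print(el,[np.round(q,2).tolist() for q in sols])
E
```

```text
[ 0.2305  0.5125  0.5594  0.348   0.0249 -0.0186  1.5708] 1.5343912415119175e-06 [ 0.     0.    -0.     0.    -0.     0.     0.     0.    -0.    -0.
 -0.     0.    -0.    -0.    -0.    -0.    -0.     0.    -0.    -0.
  0.    -0.001  0.    -0.     0.001 -0.    -0.   ]
-10 []
-5 []
-20 []
-35 []
-50 []
-75 [[0.59, 0.0, 2.0, -0.23, 0.97, 2.5]]
```

```bash
python3 - <<'E'
from kin import *
p=np.load('p.npy'); a=np.deg2rad
ze=np.array([.97,-.22,0]);ze/=np.linalg.norm(ze); up=np.array([0,0,1.]); rng=np.random.default_rng(0)
for az in (0,):
 for sg in (1,-1):
  for el in (0,-10,-20,-30,-40,-50,-60,-75):
   d=ze*np.cos(a(el))+up*np.sin(a(el)); x=-ze*np.sin(a(el))+up*np.cos(a(el)); y=np.cross(d,x)
   r=R.from_matrix(np.c_[sg*x,sg*y,d]); X=np.array([.50,.29,.20])+.012*d
   sols=[];best=None
   for k in range(25):
    q,c=ik(p,X,r,rng.uniform(lo,hi))
    if best is None or c<best[0]: best=(c,q)
    if c<1e-6 and not any(np.allclose(q,z,atol=.02) for z in sols): sols.append(q)
   print(sg,el,[np.round(q,2).tolist() for q in sols], '' if sols else (round(best[0],4),np.round(best[1],2).tolist()))
E
```

```text
1 0 [[1.07, 0.35, 2.41, 4.45, 1.47, -1.94]] 
1 -10 [] (np.float64(0.0021), [1.03, 0.2, 2.45, 4.45, 1.27, -2.04])
1 -20 [] (np.float64(0.0103), [0.98, 0.08, 2.48, 4.45, 1.07, -2.12])
1 -30 [] (np.float64(0.0035), [0.98, 0.02, 2.3, -1.31, 0.99, -2.55])
1 -40 [] (np.float64(0.0083), [0.94, -0.02, 2.32, -1.31, 0.89, -2.55])
1 -50 [] (np.float64(0.0333), [0.62, -0.14, 2.19, -0.44, 0.68, 2.55])
1 -60 [] (np.float64(0.01), [0.62, -0.09, 2.12, -0.37, 0.8, 2.55])
1 -75 [[0.59, 0.0, 2.0, -0.23, 0.97, 2.5]] 
-1 0 [[1.07, 0.35, 2.41, 4.45, 1.47, 1.2]] 
-1 -10 [] (np.float64(0.0021), [1.03, 0.2, 2.45, 4.45, 1.27, 1.1])
-1 -20 [] (np.float64(0.0103), [0.98, 0.08, 2.48, 4.45, 1.07, 1.02])
-1 -30 [] (np.float64(0.0018), [0.96, -0.01, 2.3, -1.31, 0.95, 0.52])
-1 -40 [[0.89, -0.06, 2.28, -1.16, 0.85, 0.33]] 
-1 -50 [[0.81, -0.07, 2.21, -0.87, 0.81, 0.02]] 
-1 -60 [[0.72, -0.06, 2.13, -0.58, 0.83, -0.29]] 
-1 -75 [[0.59, 0.0, 2.0, -0.23, 0.97, -0.64]]
```

```bash
cat > plan.py <<'E'
from kin import *
p=np.load('p.npy'); a=np.deg2rad; up=Z
az=lambda d:np.array([np.cos(a(d)),np.sin(a(d)),0])
def sol(X,r,q0=None,n=12):
    rng=np.random.default_rng(0); S=[]
    for k in range(n):
        q,c=ik(p,X,r,q0 if (q0 is not None and k==0) else rng.uniform(lo,hi))
        if c<1e-6 and not any(np.allclose(q,z,atol=.02) for z in S): S.append(q)
    return S
def frame(d,x): return R.from_matrix(np.c_[x,np.cross(d,x),d])
E
python3 - <<'E'
from plan import *
pr=lambda S:[np.round(q,2).tolist() for q in S]
f=az(-9.6)
for t in (0,15,25):
    d=-up*np.cos(a(t))+f*np.sin(a(t)); x=f*np.cos(a(t))+up*np.sin(a(t))
    for zz in (.024,.15): print('pick near',t,zz,pr(sol(np.array([.396,-.291,zz]),frame(d,x))))
    # gap
    yb=az(87.3); f2=yb*np.cos(a(48))-up*np.sin(a(48)); m=yb*np.sin(a(48))+up*np.cos(a(48))
    d=-m*np.cos(a(t))+f2*np.sin(a(t)); x=f2*np.cos(a(t))+m*np.sin(a(t))
    P=np.array([.567,.003,0])+yb*.0593 
    X=P-f2*.13
    print('gap place',t,np.round(X,3),pr(sol(X,frame(d,x))))
    print('gap above',t,pr(sol(X+.12*up,frame(d,x))))
for A in (0,10,20,30):
    d=f2*np.cos(a(A))-m*np.sin(a(A)); x=m*np.cos(a(A))+f2*np.sin(a(A))
    X=P-f2*.135+.012*d
    print('regrip',A,'+',pr(sol(X,frame(d,x))),'-',pr(sol(X,frame(d,-x))))
    print('   appr',A,'+',pr(sol(X-.1*d,frame(d,x))),'-',pr(sol(X-.1*d,frame(d,-x))))
    el=-75+A; ze=az(-12.8); d=ze*np.cos(a(el))+up*np.sin(a(el)); x=ze*np.sin(a(el))-up*np.cos(a(el))
    for h in (.2,.26): print('easel',h,'- ',pr(sol(np.array([.5,.29,h])+.012*d,frame(d,x))),'+',pr(sol(np.array([.5,.29,h])+.012*d,frame(d,-x))))
E
```

```text
pick near 0 0.024 [[-0.68, 0.13, 2.19, 0.0, 0.82, 1.05]]
pick near 0 0.15 [[-0.68, -0.02, 2.08, 0.0, 1.08, 1.05]]
gap place 0 [ 0.566 -0.025  0.097] [[0.34, 0.41, 1.92, -0.79, 1.31, 0.8]]
gap above 0 [[0.34, 0.27, 1.85, -0.76, 1.46, 0.65]]
pick near 15 0.024 [[-0.79, 0.01, 2.35, 0.28, 0.59, 0.73]]
pick near 15 0.15 [[-0.79, -0.17, 2.24, 0.2, 0.87, 0.83]]
gap place 15 [ 0.566 -0.025  0.097] [[0.24, 0.29, 1.95, -0.61, 1.16, 0.61]]
gap above 15 [[0.24, 0.17, 1.85, -0.57, 1.34, 0.48]]
pick near 25 0.024 [[-0.88, -0.05, 2.45, 0.64, 0.48, 0.32]]
pick near 25 0.15 [[-0.88, -0.26, 2.35, 0.41, 0.76, 0.59]]
gap place 25 [ 0.566 -0.025  0.097] [[0.15, 0.23, 1.96, -0.45, 1.07, 0.44]]
gap above 25 [[0.15, 0.12, 1.86, -0.41, 1.28, 0.34]]
regrip 0 + [[-0.47, 0.36, 1.94, 0.69, 1.27, -0.78]] - [[-0.47, 0.36, 1.94, 0.69, 1.27, 2.36]]
   appr 0 + [[-0.56, 0.32, 1.84, 0.63, 1.44, -0.75]] - [[-0.56, 0.32, 1.84, 0.63, 1.44, 2.39]]
easel 0.2 -  [[0.59, 0.0, 2.0, -0.23, 0.97, -0.64]] + [[0.59, 0.0, 2.0, -0.23, 0.97, 2.5]]
easel 0.26 -  [[0.59, -0.04, 1.93, -0.22, 1.08, -0.67]] + [[0.59, -0.04, 1.93, -0.22, 1.08, 2.47]]
regrip 10 + [[-0.4, 0.29, 1.96, 0.57, 1.17, -0.65]] - [[-0.4, 0.29, 1.96, 0.57, 1.17, 2.49]]
   appr 10 + [[-0.48, 0.23, 1.86, 0.52, 1.34, -0.62]] - [[-0.48, 0.23, 1.86, 0.52, 1.34, 2.52]]
easel 0.2 -  [[0.68, -0.05, 2.09, -0.45, 0.87, -0.42]] + []
easel 0.26 -  [[0.68, -0.09, 2.02, -0.41, 0.98, -0.48]] + []
regrip 20 + [[-0.31, 0.23, 1.97, 0.42, 1.08, -0.49]] - []
   appr 20 + [[-0.37, 0.16, 1.88, 0.38, 1.26, -0.47]] - []
easel 0.2 -  [[0.76, -0.07, 2.17, -0.72, 0.81, -0.14]] + []
easel 0.26 -  [[0.76, -0.13, 2.11, -0.65, 0.91, -0.24]] + []
regrip 30 + [[-0.22, 0.2, 1.98, 0.24, 1.01, -0.3]] - []
   appr 30 + [[-0.25, 0.11, 1.89, 0.22, 1.2, -0.29]] - []
easel 0.2 -  [[0.85, -0.07, 2.25, -1.01, 0.82, 0.17]] + []
easel 0.26 -  [[0.85, -0.14, 2.19, -0.92, 0.9, 0.03]] + []
```

Emit:
{"name": "play_rows", "arguments": {
  "moves": [
    [[0,0.23,0,0,0,0,74],[0,0.23,0,0,0,0,74],[0,0.23,0,0,0,0,74],[0,0,0,-0.36,0,0,74],[0,0,0,-0.36,0,0,74]]
  ]
}}

```text
time: 2.1
tool_pos: [0.4299, -0.2999, 0.2315]
tcp_rot: [3.129, -0.263, 0.005]
wrist_force: [-0.5, -0.1, 1.0]
width: 0.87
grip_force: 0.0
```

Emit:
{"name": "play_rows", "arguments": {
  "moves": [
    [[0,0,0,-0.36,0,0,74],[0,0,0,0,0,0.4,74],[0,0,0,0,0,0.4,74],[0,0,0,0,0,0.4,74],[0,0,0,0,0,0.4,74]]
  ]
}}

```text
time: 2.52
tool_pos: [0.3956, -0.2944, 0.0711]
tcp_rot: [3.128, -0.264, 0.007]
wrist_force: [0.4, -0.3, -1.1]
width: 0.87
grip_force: 0.0
```

Emit:
{"name": "play_rows", "arguments": {
  "moves": [
    [[0,0,0,0,0,0,74],[0,0,0,0,0,0,74]]
  ]
}}

```text
time: 2.68
tool_pos: [0.3935, -0.2924, 0.0696]
tcp_rot: [-3.127, 0.265, 0.006]
wrist_force: [-0.6, -0.3, -0.4]
width: 0.865
grip_force: 0.0
```

```bash
python3 log.py; python3 - <<'E'
from h import *
c=cam('side'); 
cv2.imwrite('pics/s1.png',cv2.resize(c['image'][130:200,250:350,::-1],(800,560),interpolation=cv2.INTER_CUBIC))
E
```

```text
2.68 q [-0.69   0.083  2.14   0.     0.924  1.05 ] p [ 0.3935 -0.2924  0.0696] F [-0.6 -0.3 -0.4] w 73.9 g 0.0
[[0.986, -0.168, -0.004], [-0.168, -0.986, 0.003], [-0.004, -0.003, -1.0]]
```

View pics/s1.png

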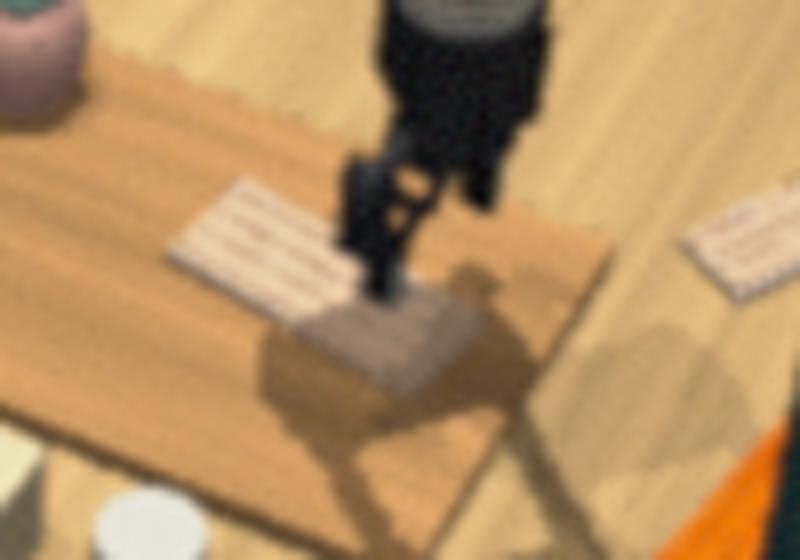

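The side view shows the fingers straddling the tile near its robot-side end (about (400,330) in the crop), in line with it. Lowering.

Emit:
{"name": "play_rows", "arguments": {
  "moves": [
    [[0,0,0,0,-0.02,0.35,74],[0,0,0,0,0,0.05,74],[0,0,0,0,0,0.03,74],[0,0,0,0,0,0,74]]
  ]
}}

```text
time: 3.07
tool_pos: [0.3974, -0.2931, 0.0301]
tcp_rot: [3.129, -0.266, 0.003]
wrist_force: [-0.8, 0.5, 0.7]
width: 0.866
grip_force: 0.0
```

Emit:
{"name": "play_rows", "arguments": {
  "moves": [
    [[0,0,0,0,0,0.03,74],[0,0,0,0,0,0.0,74]]
  ]
}}

```text
time: 3.23
tool_pos: [0.3974, -0.2932, 0.0268]
tcp_rot: [3.129, -0.267, 0.004]
wrist_force: [-0.5, -0.1, 0.5]
width: 0.866
grip_force: 0.0
```

Emit:
{"name": "play_rows", "arguments": {
  "moves": [
    [[0,0,0,0,0,0.02,74],[0,0,0,0,0,0.0,74]]
  ]
}}

```text
time: 3.4
tool_pos: [0.3966, -0.2925, 0.0238]
tcp_rot: [3.13, -0.267, 0.001]
wrist_force: [0.1, 0.6, -0.2]
width: 0.868
grip_force: 0.0
```

Emit:
{"name": "play_rows", "arguments": {
  "moves": [
    [[0,0,0,0,0,0.03,72],[0,0,0,0,0,0.03,72],[0,0,0,0,0,0,72]]
  ]
}}

```text
time: 3.65
tool_pos: [0.3958, -0.2918, 0.0166]
tcp_rot: [-3.13, 0.267, 0.002]
wrist_force: [-0.3, -0.1, -0.4]
width: 0.848
grip_force: 0.0
```

Emit:
{"name": "play_rows", "arguments": {
  "moves": [
    [[0,0,0,0,0,0.02,72],[0,0,0,0,0,0,72]]
  ]
}}

```text
time: 3.82
tool_pos: [0.396, -0.2919, 0.0148]
tcp_rot: [-3.13, 0.267, 0.001]
wrist_force: [-0.2, -0.5, 0.9]
width: 0.842
grip_force: 0.0
```

Emit:
{"name": "play_rows", "arguments": {
  "moves": [
    [[0,0,0,0,0,0.02,72],[0,0,0,0,0,0,72]]
  ]
}}

```text
time: 3.98
tool_pos: [0.3961, -0.2921, 0.0129]
tcp_rot: [-3.13, 0.267, 0.001]
wrist_force: [-0.0, 1.4, 1.1]
width: 0.842
grip_force: 0.0
```

Emit:
{"name": "play_rows", "arguments": {
  "moves": [
    [[0,0,0,0,0,0,60],[0,0,0,0,0,0,60],[0,0,0,0,0,0,60],[0,0,0,0,0,0,60]]
  ],
  "newtons": 70
}}

```text
time: 4.32
tool_pos: [0.3966, -0.2924, 0.0139]
tcp_rot: [3.13, -0.267, 0.001]
wrist_force: [-1.7, 0.5, 5.5]
width: 0.735
grip_force: 76.9
```

Emit:
{"name": "play_rows", "arguments": {
  "moves": [
    [[0,0,0,0,0,-0.1,60],[0,0,0,0,0,-0.2,60],[0,0,0,0,0,-0.4,60],[0,0,0,0,0,-0.4,60],[0,0,0,0,0,-0.4,60]]
  ]
}}

```text
time: 4.73
tool_pos: [0.3951, -0.2913, 0.1641]
tcp_rot: [-3.129, 0.267, 0.003]
wrist_force: [1.1, -0.4, -1.8]
width: 0.737
grip_force: 77.2
```

```bash
python3 log.py; python3 - <<'E'
from h import *
c=cam('side'); 
cv2.imwrite('pics/s2.png',cv2.resize(c['image'][90:190,230:360,::-1],(780,600),interpolation=cv2.INTER_CUBIC))
E
```

```text
4.73 q [-0.686 -0.031  2.06  -0.     1.115  1.055] p [ 0.3951 -0.2913  0.1641] F [ 1.1 -0.4 -1.8] w 62.9 g 77.2
[[0.986, -0.169, -0.002], [-0.169, -0.986, 0.002], [-0.002, -0.001, -1.0]]
```

View pics/s2.png

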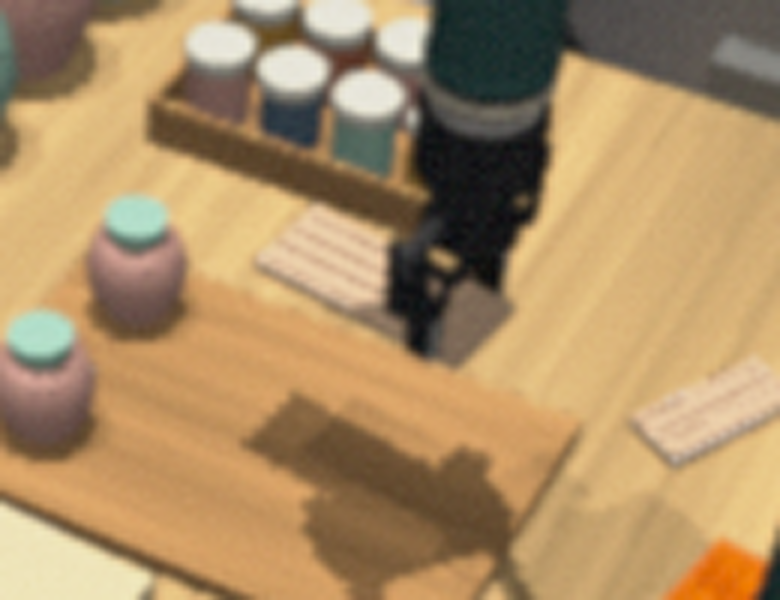

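The crop shows the tile lifted level, gripped 21 mm from its near end at about (430,330). Turning it towards the gap.

Emit:
{"name": "play_rows", "arguments": {
  "moves": [
    [[0,0,-0.24,0,0,-0.1,60],[0,0,-0.24,0,0,-0.1,60],[0,0,-0.24,0,0,-0.1,60],[0,0,-0.24,0,0,-0.1,60],[0,0,-0.24,0,0,-0.1,60]]
  ]
}}

```text
time: 5.2
tool_pos: [0.3957, -0.2918, 0.2134]
tcp_rot: [-3.067, -0.679, 0.001]
wrist_force: [-0.2, 0.0, -2.4]
width: 0.732
grip_force: 77.1
```

Emit:
{"name": "play_rows", "arguments": {
  "moves": [
    [[0,0,-0.24,0,0,-0.1,60],[0,0,-0.24,0,0,-0.1,60],[0,0,-0.24,0,0,-0.1,60],[0,0,-0.24,0,0,-0.1,60],[0,0,-0.24,0,0,0,60]]
  ]
}}

```text
time: 5.62
tool_pos: [0.3969, -0.2928, 0.2553]
tcp_rot: [2.727, 1.554, 0.002]
wrist_force: [-0.4, -0.7, -3.0]
width: 0.734
grip_force: 77.2
```

Emit:
{"name": "play_rows", "arguments": {
  "moves": [
    [[0,0,-0.24,0,0,0,60],[0,0,-0.24,0,0,0,60],[0,0,-0.24,0,0,0,60],[0,0,-0.24,0,0,0,60],[0,0,0,0,0,0,60]]
  ]
}}

```text
time: 6.03
tool_pos: [0.3958, -0.292, 0.2528]
tcp_rot: [-2.285, -2.155, 0.0]
wrist_force: [0.1, 0.2, -1.6]
width: 0.732
grip_force: 77.2
```

```bash
cat > goto.py <<'E'
from h import *
def report(X,Rt):
    "steps, in tool frame now, to reach TCP X with rotation matrix Rt; units full-scale"
    s=bot.read_state(); Rn=R.from_rotvec(s['tcp_rot'])
    dp=Rn.inv().apply(np.array(X)-s['tool_pos'])*10
    dr=(Rn.inv()*R.from_matrix(Rt)).as_rotvec()/.5
    dt=R.from_matrix(Rt).inv().apply(np.array(X)-s['tool_pos'])*10
    print('target',np.round(X,4),'now',np.round(s['tool_pos'],4),'| turn total',np.round(dr,3),'shift(now axes)',np.round(dp,3),'shift(target axes)',np.round(dt,3),'F',np.round(s['wrist_force'],1),'w',round(float(s['width'])*85.4,1),'t',round(float(s['time']),2))
a=np.deg2rad; up=np.array([0,0,1.])
az=lambda d:np.array([np.cos(a(d)),np.sin(a(d)),0])
def gap(u,z,xb,ang=48):
    yb=az(87.2); xbv=az(-2.8)
    f=yb*np.cos(a(ang))-up*np.sin(a(ang)); m=yb*np.sin(a(ang))+up*np.cos(a(ang))
    E=np.array([.6217,.0004,0]); P=E+xbv*(xb-.6217)+yb*u+up*z
    return P,f,m,xbv
def place(u,z,xb=.565,ang=48):
    P,f,m,xv=gap(u,z,xb,ang); d=-m
    return P+.004*d-.129*f, np.c_[f,np.cross(d,f),d]
E
python3 log.py; python3 - <<'E'
from goto import *
X,Rt=place(.054,.08); report(X,Rt); report(*place(.056,.005))
E
```

```text
6.03 q [-0.686 -0.101  1.957 -0.     1.286 -0.628] p [ 0.3958 -0.292   0.2528] F [ 0.1  0.2 -1.6] w 62.5 g 77.2
[[0.058, 0.998, -0.001], [0.998, -0.058, 0.0], [0.0, -0.001, -1.0]]
target [ 0.5633 -0.0321  0.1732] now [ 0.3958 -0.292   0.2528] | turn total [-0.009 -1.676 -0.017] shift(now axes) [2.692 1.522 0.796] shift(target axes) [ 2.383  1.546 -1.457] F [ 0.1  0.2 -1.6] w 62.5 t 6.03
target [ 0.5634 -0.0301  0.0982] now [ 0.3958 -0.292   0.2528] | turn total [-0.009 -1.676 -0.017] shift(now axes) [2.711 1.522 1.546] shift(target axes) [ 2.954  1.546 -0.97 ] F [ 0.1  0.2 -1.6] w 62.5 t 6.03
```

Emit:
{"name": "play_rows", "arguments": {
  "moves": [
    [[0,0,0,0.34,0.19,0,60],[0,0,0,0.34,0.19,0,60],[0,0,0,0.34,0.19,0,60],[0,0,0,0.34,0.19,0,60],[0,0,0,0.34,0.19,0,60]]
  ]
}}

```text
time: 6.45
tool_pos: [0.5018, -0.1268, 0.2532]
tcp_rot: [2.293, 2.147, -0.0]
wrist_force: [0.7, -0.7, -2.0]
width: 0.733
grip_force: 77.2
```

Emit:
{"name": "play_rows", "arguments": {
  "moves": [
    [[0,0,0,0.34,0.19,0,60],[0,0,0,0.34,0.19,0,60],[0,0,0,0.34,0.19,0,60],[0,-0.21,0,0,0,0,60],[0,-0.21,0,0,0,0,60]]
  ]
}}

```text
time: 6.87
tool_pos: [0.5657, -0.0294, 0.2537]
tcp_rot: [2.178, 2.041, -0.231]
wrist_force: [-0.8, -0.6, -2.5]
width: 0.73
grip_force: 77.2
```

Emit:
{"name": "play_rows", "arguments": {
  "moves": [
    [[0,-0.21,0,0,0,0,60],[0,-0.21,0,0,0,0,60],[0,-0.21,0,0,0,0,60],[0,-0.21,0,0,0,0,60],[0,-0.21,0,0,0,0,60]]
  ]
}}

```text
time: 7.28
tool_pos: [0.565, -0.0291, 0.254]
tcp_rot: [1.854, 1.737, -0.713]
wrist_force: [-0.8, -0.3, -2.7]
width: 0.733
grip_force: 77.2
```

Emit:
{"name": "play_rows", "arguments": {
  "moves": [
    [[0,-0.21,0,0,0,0,60],[0,0,0,0,0,0,60],[0,0,0,0,0,0,60]]
  ]
}}

```text
time: 7.53
tool_pos: [0.5639, -0.0288, 0.251]
tcp_rot: [1.784, 1.681, -0.798]
wrist_force: [-0.2, -1.1, -2.2]
width: 0.731
grip_force: 77.2
```

```bash
python3 log.py; python3 - <<'E'
from goto import *
X,Rt=place(.054,.03); report(X,Rt); report(*place(.056,.005))
E
```

```text
7.53 q [ 0.337  0.243  1.813 -0.757  1.515  0.612] p [ 0.5639 -0.0288  0.251 ] F [-0.2 -1.1 -2.2] w 62.4 g 77.2
[[0.038, 0.998, -0.047], [0.667, -0.06, -0.742], [-0.744, -0.003, -0.668]]
target [ 0.5633 -0.0321  0.1232] now [ 0.5639 -0.0288  0.251 ] | turn total [-0.021  0.002 -0.012] shift(now axes) [ 0.929 -0.001  0.879] shift(target axes) [ 0.928 -0.004  0.88 ] F [-0.2 -1.1 -2.2] w 62.4 t 7.53
target [ 0.5634 -0.0301  0.0982] now [ 0.5639 -0.0288  0.251 ] | turn total [-0.021  0.002 -0.012] shift(now axes) [ 1.128 -0.     1.031] shift(target axes) [ 1.127 -0.004  1.032] F [-0.2 -1.1 -2.2] w 62.4 t 7.53
```

Emit:
{"name": "play_rows", "arguments": {
  "moves": [
    [[0,0,0,0.23,0,0.22,60],[0,0,0,0.23,0,0.22,60],[0,0,0,0.23,0,0.22,60],[0,0,0,0.23,0,0.22,60],[0,0,0,0,0,0,60]]
  ]
}}

```text
time: 7.95
tool_pos: [0.5607, -0.0357, 0.1208]
tcp_rot: [1.788, 1.681, -0.804]
wrist_force: [-2.1, -0.2, -2.4]
width: 0.727
grip_force: 77.2
```

Emit:
{"name": "play_rows", "arguments": {
  "moves": [
    [[0,0,0,0.06,0,0.05,60],[0,0,0,0.05,0,0.04,60],[0,0,0,0,0,0,60]]
  ]
}}

```text
time: 8.2
tool_pos: [0.5653, -0.0334, 0.1129]
tcp_rot: [1.786, 1.677, -0.793]
wrist_force: [-0.9, 1.1, -1.6]
width: 0.735
grip_force: 77.2
```

```bash
python3 - <<'E'
from goto import *
report(*place(.056,.003))
c=cam('side'); 
cv2.imwrite('pics/s3.png',cv2.resize(c['image'][140:260,150:310,::-1],(800,600),interpolation=cv2.INTER_CUBIC))
E
```

```text
target [ 0.5634 -0.0301  0.0962] now [ 0.5653 -0.0334  0.1129] | turn total [-0.016  0.001 -0.021] shift(now axes) [ 0.146 -0.021  0.088] shift(target axes) [ 0.146 -0.02   0.087] F [-0.9  1.1 -1.6] w 62.7 t 8.2
```

View pics/s3.png

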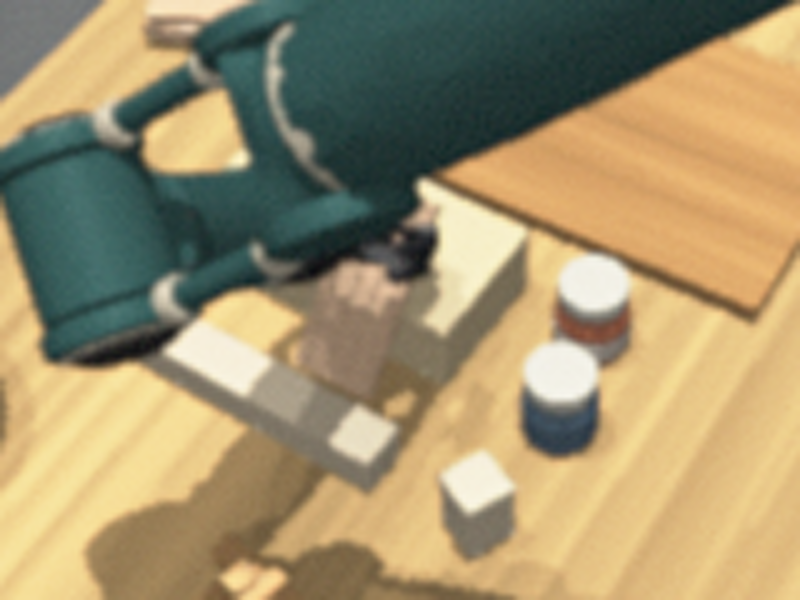

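The tile's foot at (340,380) is inside the gap, just right of the long prop. Lowering until contact.

Emit:
{"name": "play_rows", "arguments": {
  "moves": [
    [[0,0,0,0.05,-0.01,0.03,60],[0,0,0,0.05,-0.01,0.03,60],[0,0,0,0,0,0,60]]
  ]
}}

```text
time: 8.5
tool_pos: [0.562, -0.0308, 0.0998]
tcp_rot: [1.784, 1.679, -0.796]
wrist_force: [-0.6, -0.6, -1.6]
width: 0.733
grip_force: 77.2
```

Emit:
{"name": "play_rows", "arguments": {
  "moves": [
    [[0,0,0,0.03,0,0.02,60],[0,0,0,0,0,0,60]]
  ]
}}

```text
time: 8.67
tool_pos: [0.5629, -0.0301, 0.0969]
tcp_rot: [1.783, 1.678, -0.795]
wrist_force: [-0.8, 2.2, 0.7]
width: 0.738
grip_force: 77.7
```

```bash
python3 - <<'E'
from goto import *
report(*place(.056,.001))
E
```

```text
target [ 0.5634 -0.0301  0.0942] now [ 0.5629 -0.0301  0.0969] | turn total [-0.016  0.004 -0.016] shift(now axes) [0.021 0.005 0.018] shift(target axes) [0.021 0.005 0.018] F [-0.8  2.2  0.7] w 63.0 t 8.67
```

Emit:
{"name": "play_rows", "arguments": {
  "moves": [
    [[0,0,0,0.03,0,0,60],[0,0,0,0,0,0,60],[0,0,0,0,0,0,60]]
  ]
}}

```text
time: 8.92
tool_pos: [0.5633, -0.0281, 0.0948]
tcp_rot: [1.784, 1.678, -0.795]
wrist_force: [0.0, 2.0, 0.7]
width: 0.735
grip_force: 77.6
```

Emit:
{"name": "play_rows", "arguments": {
  "moves": [
    [[0,0,0,0,0,0,68],[0,0,0,0,0,0,68],[0,0,0,0,0,0,76],[0,0,0,0,0,0,80],[0,0,0,0,0,0,80]]
  ]
}}

```text
time: 9.33
tool_pos: [0.5624, -0.0289, 0.0945]
tcp_rot: [1.784, 1.678, -0.797]
wrist_force: [-0.5, 0.4, 0.4]
width: 0.937
grip_force: 0.0
```

Emit:
{"name": "play_rows", "arguments": {
  "moves": [
    [[0,0,0,0,0,-0.1,80],[0,0,0,0,0,-0.3,80],[0,0,0,0,0,-0.4,80],[0,0,0,0,0,-0.4,80],[0,0,0,0,0,-0.4,80]]
  ]
}}

```text
time: 9.75
tool_pos: [0.5695, 0.0917, 0.2029]
tcp_rot: [1.784, 1.678, -0.797]
wrist_force: [1.5, 0.1, 0.4]
width: 0.938
grip_force: 0.0
```

```bash
python3 log.py; python3 - <<'E'
from h import *
c=cam('top'); np.savez('t4.npz',im=c['image'],W=c['W'])
cv2.imwrite('pics/t4.png',cv2.resize(c['image'][110:235,180:320,::-1],(672,600),interpolation=cv2.INTER_CUBIC))
E
```

```text
9.75 q [ 0.502  0.392  1.714 -0.68   1.573  0.756] p [0.5695 0.0917 0.2029] F [1.5 0.1 0.4] w 80.1 g 0.0
[[0.041, 0.998, -0.046], [0.666, -0.061, -0.743], [-0.745, -0.001, -0.668]]
```

View pics/t4.png

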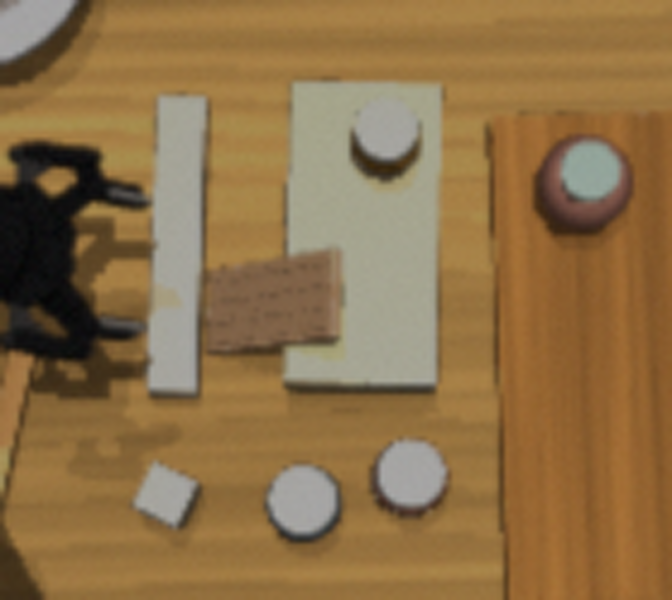

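The top view shows the tile leaning in the gap at (275,300) in the crop, ribs up, turned a few degrees; jars and prop are unmoved. Fit the tile and the easel.

```bash
python3 - <<'E'
from goto import *
t=np.load('t4.npz'); W=t['W']; im=t['im']
# tile: plane fit RANSAC-ish
w=W[155:190,215:258].reshape(-1,3)
w=w[(w[:,2]>.01)&(w[:,2]<.14)]
best=None; rng=np.random.default_rng(1)
for k in range(800):
    s=w[rng.choice(len(w),3,False)]; n=np.cross(s[1]-s[0],s[2]-s[0]); L=np.linalg.norm(n)
    if L<1e-7: continue
    n/=L; 
    if n[2]<0:n=-n
    if not .5<n[2]<.85: continue
    m=abs((w-s[0])@n)<.003
    if best is None or m.sum()>best[0]: best=(m.sum(),m)
q=w[best[1]]; c=q.mean(0); n=np.linalg.svd(q-c)[2][2]; n*=np.sign(n[2])
e1=np.cross(n,up); e1/=np.linalg.norm(e1); e2=np.cross(e1,n)
q2=np.c_[(q-c)@e1,(q-c)@e2]*1000
r=cv2.minAreaRect(q2.astype(np.float32)); bp=cv2.boxPoints(r)
print('tile n',np.round(n,3),len(q),'el',np.rad2deg(np.arcsin(n[2])),'rect',np.round(r,2) if 0 else r)
cc=c+e1*r[0][0]/1000+e2*r[0][1]/1000
print('centre(rib side)',np.round(cc,4))
ln=sorted([(bp[1]-bp[0]),(bp[2]-bp[1])],key=np.linalg.norm)[1]; ln=ln/np.linalg.norm(ln); l=e1*ln[0]+e2*ln[1]; l*=-np.sign(l[2])
print('f (to foot)',np.round(l,3),'foot mid',np.round(cc+.075*l,4),'top',np.round(cc-.075*l,4))
# easel from first picture
t=np.load('top.npz'); W=t['W']; v0,v1,u0,u1=160,240,125,198
w=W[v0:v1,u0:u1]; m=((w[...,2]>.010)&(w[...,2]<.2)).astype(np.uint8)
nl,lab,st,_=cv2.connectedComponentsWithStats(m,connectivity=4); k=1+np.argmax(st[1:,4]); pts=w[lab==k]
lowp=pts[pts[:,2]<.03]
r=cv2.minAreaRect((lowp[:,:2]*1000).astype(np.float32)); print('easel low rect',r,'zmed',np.median(lowp[:,2]))
led=pts[(pts[:,2]>.058)&(pts[:,2]<.08)&(pts[:,0]>.475)]; r2=cv2.minAreaRect((led[:,:2]*1000).astype(np.float32)); print('ledge',r2,len(led),np.percentile(led[:,2],[5,25,50,75,95]))
np.save('easel.npy',pts)
E
```

```text
tile n [-0.013  0.758  0.652] 324 el 40.682091887124656 rect ((-0.3195610046386719, -2.8149871826171875), (153.04141235351562, 67.82856750488281), 88.84993743896484)
centre(rib side) [0.565  0.0135 0.0678]
f (to foot) [-0.031  0.651 -0.758] foot mid [0.5627 0.0623 0.011 ] top [ 0.5674 -0.0354  0.1247]
easel low rect ((483.02783203125, 298.6802673339844), (175.34580993652344, 209.8267364501953), 76.41663360595703) zmed 0.018606940701094647
ledge ((514.6492309570312, 289.108154296875), (120.79094696044922, 47.75206756591797), 76.4990463256836) 234 [0.05903411 0.06301513 0.06633154 0.06990534 0.07561395]
```

```bash
python3 - <<'E'
from goto import *
pts=np.load('easel.npy'); xe=az(166.45); ye=np.cross(up,xe); O=np.array([.4830,.2987,0])-.015*xe
q=np.c_[(pts-O)@xe,(pts-O)@ye,pts[:,2]]*1000
low=q[q[:,2]<26]; print('runner y ext',np.percentile(low[:,1],[.5,99.5]),'x',np.percentile(low[:,0],[.5,99.5]))
m=(q[:,2]>55)&(q[:,2]<85)&(q[:,0]<-3); l=q[m]
print('ledge y',np.percentile(l[:,1],[1,99]),'x',np.percentile(l[:,0],[1,10,50,90,99]))
for x0 in range(-45,20,4):
    s=q[(q[:,0]>=x0)&(q[:,0]<x0+4)&(abs(q[:,1])<58)&(q[:,2]>30)]
    if len(s)>3: print(x0,len(s),'z',np.round(np.percentile(s[:,2],[5,25,50,75,95])))
h=q[(q[:,2]>100)]
for z0 in range(60,180,15):
    s=q[(q[:,2]>=z0)&(q[:,2]<z0+15)&(q[:,0]<32)&(q[:,0]>-5)]
    L=s[s[:,1]<0];Rr=s[s[:,1]>0]
    if len(L)>2 and len(Rr)>2: print(z0,len(s),'x min/med',np.round([L[:,0].min(),np.median(L[:,0]),Rr[:,0].min(),np.median(Rr[:,0])]),'y med',np.round([np.median(L[:,1]),np.median(Rr[:,1])],1))
E
```

```text
runner y ext [-84.09565295  87.19643622] x [-88.24031456 118.82201582]
ledge y [-57.16278466  61.34299243] x [-41.6175145  -38.52521421 -28.7877475  -15.98427731  -4.78302971]
-45 5 z [54. 56. 59. 60. 63.]
-41 30 z [65. 67. 70. 74. 77.]
-37 39 z [61. 65. 70. 73. 77.]
-33 39 z [61. 64. 67. 69. 72.]
-29 35 z [60. 64. 66. 69. 72.]
-25 39 z [55. 59. 64. 66. 71.]
-21 26 z [36. 57. 62. 66. 69.]
-17 17 z [40. 57. 71. 79. 84.]
-13 14 z [32. 56. 73. 93. 96.]
-9 21 z [ 32.  50.  80. 101. 113.]
-5 23 z [ 34.  59.  78. 117. 124.]
-1 27 z [ 36.  58.  92. 130. 137.]
3 22 z [ 53.  61. 121. 146. 156.]
7 18 z [101. 131. 158. 160. 165.]
11 13 z [134. 155. 159. 163. 166.]
15 22 z [142. 147. 155. 157. 160.]
19 33 z [145. 149. 151. 155. 161.]
60 13 x min/med [-4.  2. -5.  1.] y med [-9.9 30. ]
105 10 x min/med [-3.  1. -5. -2.] y med [-15.  29.]
120 15 x min/med [-4.  0. -2.  0.] y med [-15.2  28.9]
135 69 x min/med [ 2. 22.  2. 24.] y med [-18.1  28.9]
150 89 x min/med [ 5. 20.  5. 20.] y med [-19.9  24.6]
```

```bash
cat >> goto.py <<'E'
A=a(15)
def regrip(back=0,deep=.035):
    n=np.array([-.013,.758,.652]); f=np.array([-.031,.651,-.758]); n/=np.linalg.norm(n); f-=n*(f@n); f/=np.linalg.norm(f)
    top=np.array([.565,.0135,.0678])-.010*n-.075*f
    d=f*np.cos(A)-n*np.sin(A); x=n*np.cos(A)+f*np.sin(A)
    return top+deep*f+(.0045-(deep-.004)/2*np.tan(A)-.001)*n-back*d, np.c_[x,np.cross(d,x),d]
E
python3 - <<'E'
from goto import *
report(*regrip(.12)); report(*regrip(0))
E
```

```text
target [ 0.5696 -0.0726  0.1993] now [0.5731 0.0976 0.2088] | turn total [ 0.015  2.562 -0.194] shift(now axes) [-1.073  0.062  1.324] shift(target axes) [-1.574 -0.085 -0.651] F [3.  3.5 2.9] w 79.8 t 9.8
target [ 0.5664 -0.0206  0.0912] now [0.5731 0.0976 0.2088] | turn total [ 0.015  2.562 -0.194] shift(now axes) [ 0.074 -0.009  1.668] shift(target axes) [-1.574 -0.085  0.549] F [3.  3.5 2.9] w 79.8 t 9.8
```

Emit:
{"name": "play_rows", "arguments": {
  "moves": [
    [[0,0,0,-0.29,0,-0.25,80],[0,0,0,-0.29,0,-0.25,80],[0,0,0,-0.29,0,-0.25,80],[0,0.24,0,0,0,0,80],[0,0.24,0,0,0,0,80]]
  ]
}}

```text
time: 10.22
tool_pos: [0.5708, 0.0907, 0.3187]
tcp_rot: [1.943, 1.832, -0.59]
wrist_force: [-0.8, -0.3, -1.1]
width: 0.935
grip_force: 0.0
```

Emit:
{"name": "play_rows", "arguments": {
  "moves": [
    [[0,0.24,0,0,0,0,80],[0,0.24,0,0,0,0,80],[0,0.24,0,0,0,0,80],[0,0.24,0,0,0,0,80],[0,0.24,0,0,0,0,80]]
  ]
}}

```text
time: 10.63
tool_pos: [0.5702, 0.0888, 0.3187]
tcp_rot: [-2.286, -2.153, -0.012]
wrist_force: [-0.7, -0.4, -0.5]
width: 0.938
grip_force: 0.0
```

Emit:
{"name": "play_rows", "arguments": {
  "moves": [
    [[0,0.24,0,0,0,0,80],[0,0.24,0,0,0,0,80],[0,0.24,0,0,0,0,80],[0,0,0,0,0,0,80]]
  ]
}}

```text
time: 10.97
tool_pos: [0.5691, 0.0846, 0.3151]
tcp_rot: [-2.094, -1.959, -0.382]
wrist_force: [-0.7, -0.5, -0.5]
width: 0.936
grip_force: 0.0
```

```bash
python3 - <<'E'
from goto import *
report(*regrip(.12)); print(np.round(bot.read_state()['q'],2))
E
```

```text
target [ 0.5696 -0.0726  0.1993] now [0.5691 0.0846 0.3151] | turn total [ 0.1    0.17  -0.167] shift(now axes) [-1.877  0.111  0.526] shift(target axes) [-1.918 -0.025  0.362] F [-0.7 -0.5 -0.5] w 79.9 t 10.97
[-0.11  0.02  1.77  0.37  1.39 -0.12]
```

Emit:
{"name": "play_rows", "arguments": {
  "moves": [
    [[0.1,0.17,-0.17,0,0,0,80],[0,0,0,-0.39,0,0,80],[0,0,0,-0.39,0,0,80],[0,0,0,-0.38,0,0,80],[0,0,0,-0.38,0,0.1,80]]
  ]
}}

```text
time: 11.38
tool_pos: [0.5744, -0.0483, 0.2427]
tcp_rot: [-1.94, -2.004, -0.422]
wrist_force: [1.4, 0.1, 1.3]
width: 0.933
grip_force: 0.0
```

Emit:
{"name": "play_rows", "arguments": {
  "moves": [
    [[0,0,0,-0.38,-0.02,0.26,80],[0,0,0,0,0,0,80],[0,0,0,0,0,0,80]]
  ]
}}

```text
time: 11.63
tool_pos: [0.5701, -0.0673, 0.2031]
tcp_rot: [-1.938, -1.993, -0.417]
wrist_force: [0.1, 0.1, 0.2]
width: 0.938
grip_force: 0.0
```

```bash
python3 - <<'E'
from goto import *
report(*regrip(0))
E
```

```text
target [ 0.5664 -0.0206  0.0912] now [ 0.5701 -0.0673  0.2031] | turn total [-0.008  0.01   0.001] shift(now axes) [-0.058 -0.002  1.211] shift(target axes) [-0.064 -0.007  1.211] F [0.1 0.1 0.2] w 80.1 t 11.63
```

Emit:
{"name": "play_rows", "arguments": {
  "moves": [
    [[0,0,0,-0.03,0,0.3,80],[0,0,0,-0.03,0,0.3,80],[0,0,0,0,0,0.2,80],[0,0,0,0,0,0,80]]
  ]
}}

```text
time: 11.97
tool_pos: [0.5677, -0.0354, 0.1285]
tcp_rot: [-1.933, -1.997, -0.418]
wrist_force: [-1.7, 0.3, -1.8]
width: 0.935
grip_force: 0.0
```

Emit:
{"name": "play_rows", "arguments": {
  "moves": [
    [[0,0,0,0,0,0.15,80],[0,0,0,0,0,0.15,80],[0,0,0,0,0,0.1,80],[0,0,0,0,0,0,80]]
  ]
}}

```text
time: 12.3
tool_pos: [0.5695, -0.0209, 0.0957]
tcp_rot: [-1.937, -2.002, -0.423]
wrist_force: [-0.4, -0.6, 0.3]
width: 0.936
grip_force: 0.3
```

```bash
python3 - <<'E'
from goto import *
report(*regrip(0))
c=cam('side'); 
cv2.imwrite('pics/s5.png',cv2.resize(c['image'][140:240,170:300,::-1],(780,600),interpolation=cv2.INTER_CUBIC))
E
```

```text
target [ 0.5664 -0.0206  0.0912] now [ 0.5695 -0.0209  0.0957] | turn total [0.002 0.014 0.012] shift(now axes) [-0.016 -0.03   0.043] shift(target axes) [-0.016 -0.03   0.043] F [-0.4 -0.6  0.3] w 79.9 t 12.3
```

View pics/s5.png

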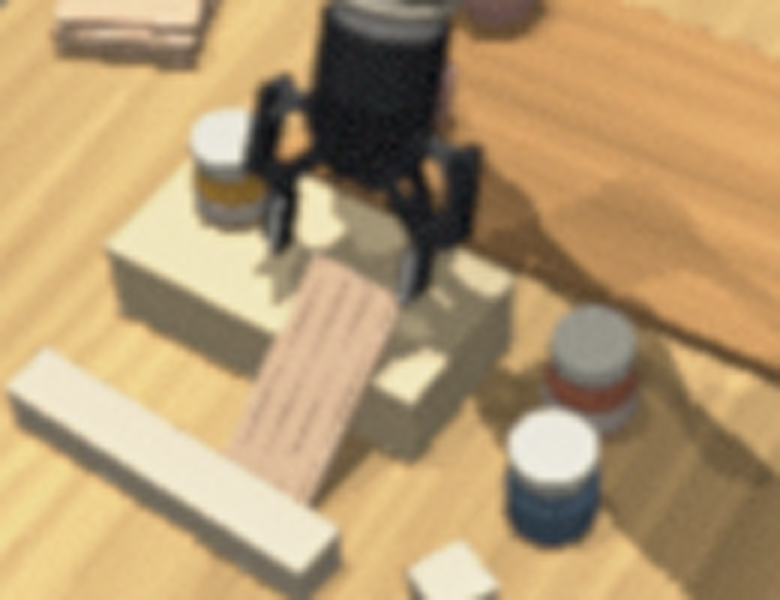

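The view shows the fingers above the tile's top edge: near fingertip (410,295) close to the near edge, far one (280,240) with some room. I shift 4 mm toward the robot, then go 14 mm deeper.

Emit:
{"name": "play_rows", "arguments": {
  "moves": [
    [[0,0,0,-0.01,-0.04,0,80],[0,0,0,0,0,0.07,80],[0,0,0,0,0,0.07,80],[0,0,0,0,0,0,80]]
  ]
}}

```text
time: 12.68
tool_pos: [0.5635, -0.0163, 0.0802]
tcp_rot: [-1.938, -1.997, -0.422]
wrist_force: [-0.5, -0.3, -0.9]
width: 0.939
grip_force: 0.0
```

Emit:
{"name": "play_rows", "arguments": {
  "moves": [
    [[0,0,0,0,0,0,74],[0,0,0,0,0,0,70],[0,0,0,0,0,0,70]]
  ],
  "newtons": 30
}}

```text
time: 12.93
tool_pos: [0.5644, -0.0171, 0.0813]
tcp_rot: [-1.939, -1.998, -0.423]
wrist_force: [0.5, -0.9, 0.6]
width: 0.818
grip_force: 0.3
```

```bash
python3 - <<'E'
from goto import *
report(*regrip(0))
c=cam('side'); 
cv2.imwrite('pics/s6.png',cv2.resize(c['image'][155:205,200:265,::-1],(780,600),interpolation=cv2.INTER_CUBIC))
E
```

```text
target [ 0.5664 -0.0206  0.0912] now [ 0.5644 -0.0171  0.0813] | turn total [0.002 0.013 0.007] shift(now axes) [ 0.01   0.017 -0.105] shift(target axes) [ 0.011  0.017 -0.105] F [ 0.5 -0.9  0.6] w 69.9 t 12.93
```

View pics/s6.png

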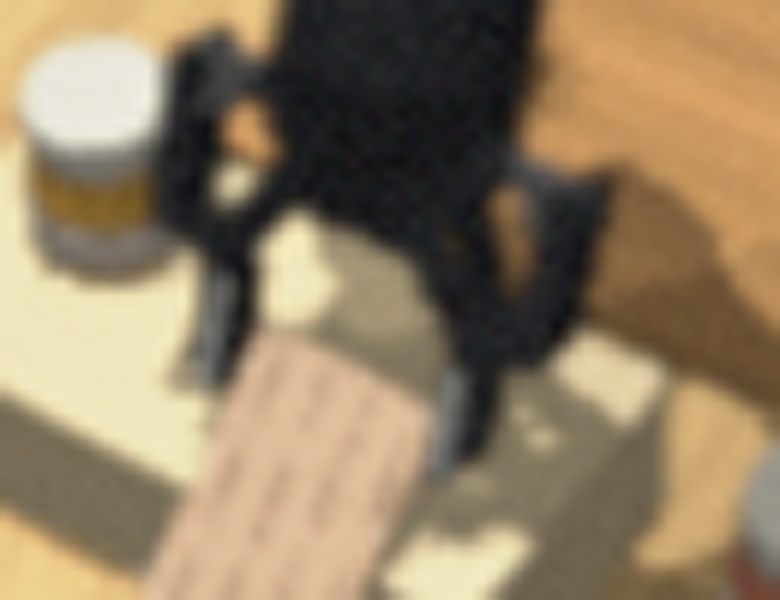

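The fingers overlap the tile's edges by about 15 mm ((450,470) and (210,380) are the tips against the tile's top edge at (340,360)). Gripping and lifting along the tile.

Emit:
{"name": "play_rows", "arguments": {
  "moves": [
    [[0,0,0,0,0,0,58],[0,0,0,0,0,0,58],[0,0,0,0,0,0,58],[0,0,0,0,0,0,58]]
  ],
  "newtons": 80
}}

```text
time: 13.32
tool_pos: [0.5651, -0.0175, 0.0819]
tcp_rot: [-1.94, -1.999, -0.424]
wrist_force: [-0.7, -3.5, 3.9]
width: 0.735
grip_force: 86.1
```

```bash
python3 - <<'E'
from goto import *
s=bot.read_state(); Rn=R.from_rotvec(s['tcp_rot'])
n=np.array([-.013,.758,.652]); f=np.array([-.031,.651,-.758]); n/=np.linalg.norm(n); f-=n*(f@n); f/=np.linalg.norm(f)
foot=np.array([.565,.0135,.0678])-.010*n+.075*f
print('foot plain in tool',np.round(Rn.inv().apply(foot-s['tool_pos'])*1000,1),'f in tool',np.round(Rn.inv().apply(f),3),'n in tool',np.round(Rn.inv().apply(n),3), 'up in tool',np.round(Rn.inv().apply(up),3))
E
python3 log.py
```

```text
foot plain in tool [ 32.2   1.  100.9] f in tool [ 0.266 -0.001  0.964] n in tool [ 0.964  0.004 -0.266] up in tool [ 0.427 -0.011 -0.904]
13.32 q [-0.323  0.293  1.932  0.454  1.132 -0.594] p [ 0.5651 -0.0175  0.0819] F [-0.7 -3.5  3.9] w 62.8 g 86.1
[[-0.025, 0.999, -0.024], [0.904, 0.033, 0.427], [0.427, -0.011, -0.904]]
```

Emit:
{"name": "play_rows", "arguments": {
  "moves": [
    [[0,0,0,0.08,0,-0.18,58],[0,0,0,0.17,0,-0.36,58],[0,0,0,0.17,0,-0.36,58],[0,0,0,0.17,0,-0.36,58],[0,0,0,0.17,0,-0.36,58]]
  ]
}}

```text
time: 13.73
tool_pos: [0.5659, -0.0172, 0.2609]
tcp_rot: [-1.939, -1.997, -0.421]
wrist_force: [0.6, 0.4, -2.4]
width: 0.735
grip_force: 87.5
```

Emit:
{"name": "play_rows", "arguments": {
  "moves": [
    [[0,0,0,0.17,0,-0.36,58],[0,0,0,0.12,0,-0.26,58],[0,0,0,0,0,0,58]]
  ]
}}

```text
time: 13.98
tool_pos: [0.5706, -0.0181, 0.3365]
tcp_rot: [-1.943, -2.007, -0.434]
wrist_force: [1.2, 0.3, -0.7]
width: 0.739
grip_force: 87.5
```

```bash
cat >> goto.py <<'E'
foot_t=np.array([.0322,0.,.1009]); f_t=np.array([.2655,0,.9641]); n_t=np.array([.9641,0,-.2655])
ze=az(-13.55); xe=-ze; ye=np.cross(up,xe)
Or=np.array([.4830,.2987,0])-.015*xe+xe*(-.029)+ye*.002+up*.02
zr=-np.sin(a(15))*ze+np.cos(a(15))*up; xr=-np.cos(a(15))*ze-np.sin(a(15))*up; yr=np.cross(zr,xr)
def easel(h,x=-.014,y=0.):
    f=-zr; n=xr
    Rt=np.c_[n,np.cross(f,n),f]@np.c_[n_t,np.cross(f_t,n_t),f_t].T
    return Or+xr*x+yr*y+zr*h-Rt@foot_t, Rt
def where():
    s=bot.read_state(); Rn=R.from_rotvec(s['tcp_rot']); P=Rn.apply(foot_t)+s['tool_pos']-Or
    print('foot in rest mm',np.round([P@xr*1e3,P@yr*1e3,P@zr*1e3],1),'f err',np.round([Rn.apply(f_t)@xr,Rn.apply(f_t)@yr,Rn.apply(n_t)@yr],3))
E
python3 - <<'E'
from goto import *
from kin import fit,ik
p,_=fit(); s=bot.read_state(); print(s['grip_force'])
report(*easel(.16)); report(*easel(.06)); where()
q=s['q']; print(np.round(q,2))
X1,R1=easel(.16); Rn=R.from_rotvec(s['tcp_rot']); dr=(Rn.inv()*R.from_matrix(R1)).as_rotvec()
for t in np.linspace(.1,1,10):
    q,c=ik(p,s['tool_pos']+(X1-s['tool_pos'])*t,Rn*R.from_rotvec(dr*t),q); print(round(t,1),np.round(q,2),'%.1e'%c)
for h in (.1,.05):
    q,c=ik(p,*[ (X,R.from_matrix(M)) for X,M in [easel(h)]][0],q); print(h,np.round(q,2),'%.1e'%c)
E
```

```text
87.47923247516155
target [0.4756 0.2984 0.2815] now [ 0.5706 -0.0181  0.3365] | turn total [-0.123 -1.65  -2.692] shift(now axes) [ 2.657 -0.846  1.858] shift(target axes) [ 1.715  2.855 -0.368] F [ 1.2  0.3 -0.7] w 63.1 t 13.98
target [0.5007 0.2924 0.1849] now [ 0.5706 -0.0181  0.3365] | turn total [-0.123 -1.65  -2.692] shift(now axes) [ 2.184 -0.596  2.703] shift(target axes) [1.981 2.855 0.596] F [ 1.2  0.3 -0.7] w 63.1 t 13.98
foot in rest mm [-154.8  216.   205.9] f err [ 0.364 -0.627 -0.732]
[-0.32  0.08  1.68  0.41  1.54 -0.4 ]
0.1 [-0.23  0.03  1.73  0.35  1.48 -0.45] 3.8e-29
0.2 [-0.14 -0.02  1.78  0.28  1.41 -0.48] 4.0e-28
0.3 [-0.04 -0.07  1.82  0.21  1.34 -0.5 ] 7.4e-28
0.4 [ 0.08 -0.11  1.86  0.13  1.28 -0.51] 1.2e-28
0.5 [ 0.19 -0.14  1.9   0.04  1.22 -0.5 ] 7.4e-26
0.6 [ 0.31 -0.17  1.94 -0.06  1.16 -0.48] 1.3e-24
0.7 [ 0.43 -0.18  1.97 -0.17  1.11 -0.45] 1.0e-23
0.8 [ 0.56 -0.19  2.   -0.29  1.08 -0.41] 2.6e-23
0.9 [ 0.67 -0.18  2.03 -0.41  1.05 -0.36] 1.6e-23
1.0 [ 0.79 -0.16  2.05 -0.53  1.03 -0.32] 4.3e-25
0.1 [ 0.76 -0.1   2.1  -0.57  0.91 -0.28] 9.7e-20
0.05 [ 0.73 -0.03  2.14 -0.61  0.82 -0.23] 5.2e-21
```

Emit:
{"name": "play_rows", "arguments": {
  "moves": [
    [[-0.01,-0.127,-0.207,0,0,0,58],[-0.01,-0.127,-0.207,0,0,0,58],[-0.01,-0.127,-0.207,0,0,0,58],[-0.01,-0.127,-0.207,0,0,0,58],[-0.01,-0.127,-0.207,0,0,0,58]]
  ]
}}

```text
time: 14.4
tool_pos: [0.5672, -0.0176, 0.3269]
tcp_rot: [1.547, 2.718, 0.264]
wrist_force: [0.8, 0.6, -2.8]
width: 0.735
grip_force: 87.5
```

Emit:
{"name": "play_rows", "arguments": {
  "moves": [
    [[-0.01,-0.127,-0.207,0,0,0,58],[-0.01,-0.127,-0.207,0,0,0,58],[-0.01,-0.127,-0.207,0,0,0,58],[-0.01,-0.127,-0.207,0,0,0,58],[-0.01,-0.127,-0.207,0,0,0,58]]
  ]
}}

```text
time: 14.82
tool_pos: [0.5669, -0.0172, 0.3267]
tcp_rot: [0.749, 2.71, 0.038]
wrist_force: [0.8, 0.1, -1.4]
width: 0.74
grip_force: 87.5
```

Emit:
{"name": "play_rows", "arguments": {
  "moves": [
    [[-0.01,-0.127,-0.207,0,0,0,58],[-0.01,-0.127,-0.207,0,0,0,58],[-0.01,-0.127,-0.207,0,0,0,58],[0,0,0,0,0,0,58],[0,0,0,0,0,0,58]]
  ]
}}

```text
time: 15.23
tool_pos: [0.5658, -0.0173, 0.3261]
tcp_rot: [0.314, 2.61, -0.079]
wrist_force: [1.0, 0.6, -2.6]
width: 0.733
grip_force: 87.2
```

```bash
python3 - <<'E'
from goto import *
report(*easel(.18,-.03)); where()
E
```

```text
target [0.4856 0.296  0.305 ] now [ 0.5658 -0.0173  0.3261] | turn total [ 0.003 -0.03  -0.006] shift(now axes) [ 1.43   2.855 -0.558] shift(target axes) [ 1.413  2.858 -0.584] F [ 1.   0.6 -2.6] w 62.6 t 15.23
foot in rest mm [-180.1  285.6  161.3] f err [ 0.015 -0.002 -0.003]
```

Emit:
{"name": "play_rows", "arguments": {
  "moves": [
    [[0,-0.03,0,0,0,-0.3,58],[0,0,0,0,0,-0.28,58],[0,0,0,0.16,0.32,0,58],[0,0,0,0.16,0.32,0,58],[0,0,0,0.16,0.32,0,58]]
  ]
}}

```text
time: 15.65
tool_pos: [0.5221, 0.0923, 0.356]
tcp_rot: [0.318, 2.588, -0.08]
wrist_force: [0.1, -0.4, -2.0]
width: 0.738
grip_force: 88.1
```

Emit:
{"name": "play_rows", "arguments": {
  "moves": [
    [[0,0,0,0.16,0.32,0,58],[0,0,0,0.16,0.32,0,58],[0,0,0,0.16,0.32,0,58],[0,0,0,0.16,0.32,0,58],[0,0,0,0.16,0.32,0,58]]
  ]
}}

```text
time: 16.07
tool_pos: [0.4921, 0.2659, 0.3137]
tcp_rot: [0.313, 2.591, -0.081]
wrist_force: [1.4, 0.1, -2.1]
width: 0.739
grip_force: 88.1
```

Emit:
{"name": "play_rows", "arguments": {
  "moves": [
    [[0,0,0,0.13,0.29,0,58],[0,0,0,0,0,0,58],[0,0,0,0,0,0,58]]
  ]
}}

```text
time: 16.32
tool_pos: [0.488, 0.2964, 0.3061]
tcp_rot: [0.308, 2.593, -0.084]
wrist_force: [1.0, -0.3, -1.7]
width: 0.736
grip_force: 88.3
```

```bash
python3 - <<'E'
from goto import *
report(*easel(.18,-.022)); where(); print(np.round(bot.read_state()['q'],2))
# look at tile's real pose by depth: plain face seen? list points near tile from both cameras, in rest frame
for nme in ('top','side'):
    c=cam(nme); w=c['W'].reshape(-1,3)-Or; q=np.c_[w@xr,w@yr,w@zr]*1000; col=c['image'].reshape(-1,3).astype(int)
    m=(abs(q[:,1])<60)&(q[:,0]>-60)&(q[:,0]<30)&(q[:,2]>150)&(q[:,2]<345)&(col.min(1)>70)
    t=q[m]; print(nme,m.sum(), np.round(np.percentile(t,[2,25,50,75,98],axis=0),0).tolist() if m.sum()>5 else '')
E
```

```text
target [0.478  0.2978 0.3029] now [0.488  0.2964 0.3061] | turn total [0.    0.004 0.   ] shift(now axes) [ 0.103 -0.009 -0.024] shift(target axes) [ 0.103 -0.009 -0.023] F [ 1.  -0.3 -1.7] w 62.9 t 16.32
foot in rest mm [-32.8  -0.9 180.5] f err [-0.002 -0.     0.   ]
[ 0.76 -0.16  2.   -0.51  1.06 -0.37]
top 57 [[-40.0, -27.0, 303.0], [-38.0, -16.0, 310.0], [-36.0, -3.0, 312.0], [-33.0, 11.0, 315.0], [-30.0, 25.0, 318.0]]
side 352 [[-30.0, -42.0, 168.0], [-24.0, -32.0, 194.0], [-21.0, -16.0, 219.0], [-18.0, 2.0, 244.0], [-14.0, 21.0, 271.0]]
```

```bash
cat > tile.py <<'E'
from goto import *
def measure():
    c=cam('side'); w=c['W'].reshape(-1,3)-Or; q=np.c_[w@xr,w@yr,w@zr]*1000; col=c['image'].reshape(-1,3).astype(int)
    m=(abs(q[:,1])<70)&(q[:,0]>-60)&(q[:,0]<0)&(q[:,2]>150)&(q[:,2]<345)&(col[:,0]>60)&(col[:,0]-col[:,1]>5)
    t=q[m]; A=np.c_[t[:,1:],np.ones(len(t))]
    for _ in range(4):
        k=np.linalg.lstsq(A,t[:,0],rcond=None)[0]; r=t[:,0]-A@k; g=abs(r)<4; t,A=t[g],A[g]
    print('x = %.3f y + %.3f z + %.1f'%tuple(k),len(t))
    rr=cv2.minAreaRect(t[:,1:].astype(np.float32)); print(rr)
    for z0 in range(150,340,10):
        s=t[(t[:,2]>=z0)&(t[:,2]<z0+10)]
        if len(s): print(z0,len(s),np.round([s[:,1].min(),s[:,1].max(),s[:,0].mean()],0))
    return q,c
if __name__=='__main__':
    q,c=measure()
    c=cam('top'); w=c['W'].reshape(-1,3)-Or; q=np.c_[w@xr,w@yr,w@zr]*1000
    m=(abs(q[:,1])<70)&(q[:,0]>-50)&(q[:,0]<-5)&(q[:,2]>260)&(q[:,2]<345)
    for z0 in range(260,345,10):
        g=m&(q[:,2]>=z0)&(q[:,2]<z0+10); 
        if g.sum(): print('top',z0,g.sum(),np.round(np.median(q[g],axis=0)),c['image'].reshape(-1,3)[g].mean(0).round())
E
python3 tile.py
```

```text
x = 0.074 y + -0.105 z + 2.8 351
((-7.231359481811523, 224.50320434570312), (115.7467041015625, 65.25244140625), 85.94409942626953)
160 8 [-43.  15. -16.]
170 27 [-43.  21. -17.]
180 32 [-43.  21. -18.]
190 30 [-42.  22. -19.]
200 35 [-41.  21. -19.]
210 34 [-40.  22. -21.]
220 33 [-39.  21. -22.]
230 37 [-39.  26. -23.]
240 32 [-38.  25. -24.]
250 32 [-38.  21. -25.]
260 27 [-35.  10. -26.]
270 21 [-35.   6. -27.]
280 3 [-33. -21. -29.]
top 260 7 [-38. -18. 263.] [71. 53. 37.]
top 270 5 [-38.  -9. 277.] [64. 48. 36.]
top 280 4 [-39.   9. 285.] [64. 50. 39.]
top 290 13 [-41. -19. 297.] [75. 58. 39.]
top 300 33 [-41.   9. 307.] [93. 81. 61.]
top 310 72 [-40.  -5. 314.] [104.  95.  74.]
top 320 17 [-39.  -1. 322.] [46. 43. 36.]
top 330 20 [-38.  38. 338.] [32. 28. 25.]
top 340 49 [-28. -35. 343.] [24. 21. 16.]
```

```bash
python3 - <<'E'
from goto import *
s=bot.read_state(); Rn=R.from_rotvec(s['tcp_rot'])
B=np.c_[xr,yr,zr]
zt=np.array([-.105,.071,1]); zt/=np.linalg.norm(zt); n=np.array([1,-.074,.0]); n-=zt*(n@zt); n/=np.linalg.norm(n)
foot=Or+B@(np.array([-15.2,-11,164])/1000)-B@n*.010
ft=Rn.inv().apply(foot-s['tool_pos']); f_t=Rn.inv().apply(-B@zt); n_t=Rn.inv().apply(B@n)
print(ft,f_t,n_t)
open('goto.py','a').write(f'\nfoot_t=np.array({ft.tolist()}); f_t=np.array({f_t.tolist()}); n_t=np.array({n_t.tolist()})\n')
E
python3 - <<'E'
from goto import *
where(); report(*easel(.165,-.022))
E
```

```text
[0.04669997 0.01179906 0.11644529] [0.36840775 0.06868096 0.92712386] [ 0.9258356   0.06331052 -0.37258586]
foot in rest mm [-25.1 -10.3 162.9] f err [ 0.104 -0.07  -0.067]
target [0.4726 0.2959 0.3069] now [0.4888 0.2935 0.3078] | turn total [ 0.09  -0.214 -0.172] shift(now axes) [ 0.145 -0.015 -0.075] shift(target axes) [ 0.137 -0.006 -0.09 ] F [ 0.6  0.2 -1.6] w 63.0 t 16.52
```

Emit:
{"name": "play_rows", "arguments": {
  "moves": [
    [[0.045,-0.107,-0.086,0,0,-0.09,58],[0.045,-0.107,-0.086,0,0,0,58],[0,0,0,0.14,0,0,58],[0,0,0,0,0,0,58],[0,0,0,0,0,0,58]]
  ]
}}

```text
time: 16.93
tool_pos: [0.4726, 0.296, 0.3068]
tcp_rot: [0.205, 2.498, -0.183]
wrist_force: [-0.9, -0.3, -0.9]
width: 0.738
grip_force: 88.3
```

```bash
python3 - <<'E'
from tile import *
where(); report(*easel(.165,-.020)); measure(); print(np.round(bot.read_state()['q'],2))
E
```

```text
foot in rest mm [-2.190e+01 -1.000e-01  1.649e+02] f err [ 0.    -0.     0.002]
target [0.4707 0.2964 0.3064] now [0.4726 0.296  0.3068] | turn total [ 0.001 -0.     0.003] shift(now axes) [ 0.018  0.    -0.008] shift(target axes) [ 0.018  0.    -0.008] F [-0.9 -0.3 -0.9] w 63.0 t 16.93
x = 0.009 y + -0.005 z + -11.1 109
((-5.193857192993164, 256.84259033203125), (62.331668853759766, 176.9186553955078), 2.8024117946624756)
160 2 [-11.  19. -13.]
170 19 [-32.  30. -12.]
180 23 [-33.  24. -12.]
190 16 [-31.  23. -12.]
200 20 [-33.  20. -12.]
210 14 [-30.  11. -12.]
220 4 [-13.   5. -12.]
230 6 [-13.  -4. -12.]
240 2 [-17. -14. -13.]
[ 0.86 -0.18  2.05 -0.67  1.09 -0.27]
```

Aligned now: ribs 12 mm ahead of the laths and parallel. Lowering in front of the laths.

Emit:
{"name": "play_rows", "arguments": {
  "moves": [
    [[0,0,0,0.11,0.02,0.28,58],[0,0,0,0.11,0.02,0.28,58],[0,0,0,0.11,0.02,0.28,58],[0,0,0,0,0,0,58],[0,0,0,0,0,0,58]]
  ]
}}

```text
time: 17.4
tool_pos: [0.4958, 0.2896, 0.2184]
tcp_rot: [0.205, 2.499, -0.187]
wrist_force: [-0.1, 0.2, -1.5]
width: 0.739
grip_force: 88.3
```

```bash
python3 - <<'E'
from tile import *
where(); report(*easel(.075,-.015))
c=cam('side'); w=c['W'].reshape(-1,3)-Or; q=np.c_[w@xr,w@yr,w@zr]*1000
for z0 in range(150,220,10):
    for nm,lo_,hi_ in (('tile',-30,-3),):
        m=(abs(q[:,1])<40)&(q[:,2]>z0)&(q[:,2]<z0+10)&(q[:,0]>lo_)&(q[:,0]<hi_)
        if m.sum(): print(nm,z0,m.sum(),np.round(np.percentile(q[m],[10,50,90],axis=0),0).tolist())
m=(abs(q[:,1])<70)&(q[:,2]>100)&(q[:,2]<150)&(abs(q[:,0])<40)
t=q[m]; 
for y0 in range(-70,70,10):
    g=t[(t[:,1]>=y0)&(t[:,1]<y0+10)]
    if len(g): print(y0,len(g),np.round([g[:,0].min(),np.median(g[:,0]),g[:,2].max()]))
E
```

```text
foot in rest mm [-22.1   1.2  73.3] f err [0.001 0.003 0.001]
target [0.4887 0.2921 0.2182] now [0.4958 0.2896 0.2184] | turn total [-0.005 -0.003  0.005] shift(now axes) [ 0.061  0.011 -0.044] shift(target axes) [ 0.061  0.011 -0.044] F [-0.1  0.2 -1.5] w 63.1 t 17.4
tile 210 4 [[-29.0, -38.0, 212.0], [-27.0, -36.0, 214.0], [-24.0, -32.0, 215.0]]
-50 20 [ 14.  21. 144.]
-40 48 [-14.  18. 149.]
-30 50 [-13.  20. 147.]
-20 24 [-14.  19. 143.]
-10 27 [-14.  17. 144.]
0 25 [-13.  19. 144.]
10 51 [  1.  23. 147.]
20 16 [ 20.  26. 145.]
30 2 [ 24.  25. 140.]
```

Emit:
{"name": "play_rows", "arguments": {
  "moves": [
    [[0,0,0,0.03,0,-0.015,58],[0,0,0,0.03,0,-0.015,58],[0,0,0,0,0,0,58],[0,0,0,0,0,0,58]]
  ]
}}

```text
time: 17.78
tool_pos: [0.4893, 0.2933, 0.22]
tcp_rot: [0.203, 2.496, -0.18]
wrist_force: [-0.6, -0.2, -1.2]
width: 0.735
grip_force: 88.4
```

Emit:
{"name": "play_rows", "arguments": {
  "moves": [
    [[0,0,0,0.018,0.003,0.046,58],[0,0,0,0.018,0.003,0.046,58],[0,0,0,0.018,0.003,0.046,58],[0,0,0,0,0,0,58]]
  ]
}}

```text
time: 18.12
tool_pos: [0.4924, 0.2906, 0.2022]
tcp_rot: [0.203, 2.499, -0.186]
wrist_force: [0.2, 0.3, -1.8]
width: 0.737
grip_force: 88.5
```

```bash
python3 - <<'E'
from goto import *
where(); report(*easel(.05,-.015))
E
```

```text
foot in rest mm [-14.5   0.8  58.5] f err [0.002 0.002 0.003]
target [0.4949 0.2906 0.194 ] now [0.4924 0.2906 0.2022] | turn total [-0.001 -0.003  0.007] shift(now axes) [0.028 0.011 0.08 ] shift(target axes) [0.028 0.011 0.08 ] F [ 0.2  0.3 -1.8] w 62.9 t 18.12
```

Feeling for the ledge in 2–3 mm steps.

Emit:
{"name": "play_rows", "arguments": {
  "moves": [
    [[0,0,0,0.009,0.002,0.023,58],[0,0,0,0.009,0.002,0.023,58],[0,0,0,0,0,0,58]]
  ]
}}

```text
time: 18.37
tool_pos: [0.4941, 0.2909, 0.1985]
tcp_rot: [0.203, 2.498, -0.184]
wrist_force: [-0.7, 0.2, -3.0]
width: 0.735
grip_force: 88.4
```

Emit:
{"name": "play_rows", "arguments": {
  "moves": [
    [[0,0,0,0.009,0.002,0.023,58],[0,0,0,0,0,0,58],[0,0,0,0,0,0,58]]
  ]
}}

```text
time: 18.62
tool_pos: [0.4948, 0.291, 0.1968]
tcp_rot: [0.204, 2.498, -0.183]
wrist_force: [-0.4, 0.7, -1.8]
width: 0.734
grip_force: 88.4
```

Emit:
{"name": "play_rows", "arguments": {
  "moves": [
    [[0,0,0,0.009,0.002,0.023,58],[0,0,0,0,0,0,58],[0,0,0,0,0,0,58]]
  ]
}}

```text
time: 18.87
tool_pos: [0.4954, 0.2908, 0.1943]
tcp_rot: [0.204, 2.498, -0.183]
wrist_force: [0.2, 0.5, -1.2]
width: 0.735
grip_force: 88.4
```

```bash
python3 - <<'E'
from goto import *
where(); report(*easel(.045,-.015))
E
```

```text
foot in rest mm [-15.5  -0.4  50.2] f err [ 0.    -0.     0.003]
target [0.4962 0.2902 0.1892] now [0.4954 0.2908 0.1943] | turn total [0.002 0.    0.005] shift(now axes) [ 0.024 -0.     0.047] shift(target axes) [ 0.024 -0.     0.047] F [ 0.2  0.5 -1.2] w 62.8 t 18.87
```

Emit:
{"name": "play_rows", "arguments": {
  "moves": [
    [[0,0,0,0.018,0,0.02,58],[0,0,0,0,0,0,58],[0,0,0,0,0,0,58]]
  ]
}}

```text
time: 19.12
tool_pos: [0.495, 0.2906, 0.1915]
tcp_rot: [0.203, 2.498, -0.183]
wrist_force: [-0.4, 0.5, -1.4]
width: 0.74
grip_force: 88.4
```

Emit:
{"name": "play_rows", "arguments": {
  "moves": [
    [[0,0,0,0.008,0,0.018,58],[0,0,0,0,0,0,58],[0,0,0,0,0,0,58]]
  ]
}}

```text
time: 19.37
tool_pos: [0.4955, 0.2904, 0.1897]
tcp_rot: [0.203, 2.498, -0.183]
wrist_force: [-0.7, 0.7, -2.1]
width: 0.738
grip_force: 88.4
```

Emit:
{"name": "play_rows", "arguments": {
  "moves": [
    [[0,0,0,0.008,0,0.018,58],[0,0,0,0,0,0,58],[0,0,0,0,0,0,58]]
  ]
}}

```text
time: 19.62
tool_pos: [0.4959, 0.2902, 0.1878]
tcp_rot: [0.203, 2.498, -0.183]
wrist_force: [0.3, 0.3, -1.9]
width: 0.734
grip_force: 88.4
```

```bash
python3 - <<'E'
from goto import *
where(); report(*easel(.040,-.015))
E
```

```text
foot in rest mm [-14.4   0.1  43.7] f err [0.    0.    0.003]
target [0.4975 0.2899 0.1844] now [0.4959 0.2902 0.1878] | turn total [0.002 0.    0.005] shift(now axes) [0.008 0.003 0.037] shift(target axes) [0.008 0.003 0.037] F [ 0.3  0.3 -1.9] w 62.7 t 19.62
```

Emit:
{"name": "play_rows", "arguments": {
  "moves": [
    [[0,0,0,0.008,0,0.018,58],[0,0,0,0,0,0,58],[0,0,0,0,0,0,58]]
  ]
}}

```text
time: 19.87
tool_pos: [0.4968, 0.2903, 0.1869]
tcp_rot: [0.204, 2.497, -0.182]
wrist_force: [-0.1, 0.2, 2.2]
width: 0.734
grip_force: 88.7
```

Emit:
{"name": "play_rows", "arguments": {
  "moves": [
    [[0,0,0,0.007,0,0.014,58],[0,0,0,0,0,0,58],[0,0,0,0,0,0,58]]
  ]
}}

```text
time: 20.12
tool_pos: [0.4977, 0.2903, 0.187]
tcp_rot: [0.204, 2.495, -0.182]
wrist_force: [-3.3, -1.1, 8.6]
width: 0.736
grip_force: 89.2
```

```bash
python3 - <<'E'
from goto import *
where()
E
```

```text
foot in rest mm [-16.2  -0.6  42.5] f err [-0.003 -0.001  0.003]
```

Contact at rest height about 43 mm, as measured. Relieve slightly, then move back until the ribs meet the laths.

Emit:
{"name": "play_rows", "arguments": {
  "moves": [
    [[0,0,0,-0.007,0,-0.014,58],[0,0,0,0.019,0,-0.008,58],[0,0,0,0,0,0,58],[0,0,0,0,0,0,58]]
  ]
}}

```text
time: 20.45
tool_pos: [0.4948, 0.2908, 0.1863]
tcp_rot: [0.203, 2.497, -0.182]
wrist_force: [-0.4, -0.2, 4.0]
width: 0.735
grip_force: 89.0
```

Emit:
{"name": "play_rows", "arguments": {
  "moves": [
    [[0,0,0,0.014,0,-0.006,58],[0,0,0,0,0,0,58],[0,0,0,0,0,0,58]]
  ]
}}

```text
time: 20.7
tool_pos: [0.4933, 0.2911, 0.1859]
tcp_rot: [0.203, 2.497, -0.182]
wrist_force: [-1.2, 1.5, 4.6]
width: 0.737
grip_force: 89.1
```

Emit:
{"name": "play_rows", "arguments": {
  "moves": [
    [[0,0,0,0.014,0,-0.006,58],[0,0,0,0,0,0,58],[0,0,0,0,0,0,58]]
  ]
}}

```text
time: 20.95
tool_pos: [0.4918, 0.2914, 0.1855]
tcp_rot: [0.203, 2.497, -0.182]
wrist_force: [-0.1, 1.3, 4.8]
width: 0.738
grip_force: 89.1
```

```bash
python3 - <<'E'
from goto import *
where()
E
```

```text
foot in rest mm [-9.8 -0.2 42.6] f err [-0.001 -0.001  0.003]
```

Emit:
{"name": "play_rows", "arguments": {
  "moves": [
    [[0,0,0,0.014,0,-0.006,58],[0,0,0,0,0,0,58],[0,0,0,0,0,0,58]]
  ]
}}

```text
time: 21.2
tool_pos: [0.4909, 0.2915, 0.1854]
tcp_rot: [0.203, 2.496, -0.182]
wrist_force: [5.2, 0.4, 3.9]
width: 0.742
grip_force: 88.6
```

Emit:
{"name": "play_rows", "arguments": {
  "moves": [
    [[0,0,0,0.014,0,-0.006,58],[0,0,0,0,0,0,58],[0,0,0,0,0,0,58]]
  ]
}}

```text
time: 21.45
tool_pos: [0.4898, 0.2917, 0.1853]
tcp_rot: [0.204, 2.495, -0.182]
wrist_force: [6.8, -0.0, 4.3]
width: 0.739
grip_force: 88.5
```

```bash
python3 - <<'E'
from goto import *
where()
c=cam('top'); w=c['W'].reshape(-1,3)-Or; q=np.c_[w@xr,w@yr,w@zr]*1000
m=(abs(q[:,1])<70)&(q[:,0]>-50)&(q[:,0]<20)&(q[:,2]>150)&(q[:,2]<205)
for z0 in range(150,205,8):
    g=m&(q[:,2]>=z0)&(q[:,2]<z0+8)
    if g.sum(): print('top',z0,g.sum(),np.round(np.percentile(q[g],[10,50,90],axis=0)).tolist(),c['image'].reshape(-1,3)[g].mean(0).round())
m=(abs(q[:,1])<62)&(q[:,0]>-30)&(q[:,0]<0)&(q[:,2]>38)&(q[:,2]<55)
for x0 in range(-30,0,4):
    g=m&(q[:,0]>=x0)&(q[:,0]<x0+4)
    if g.sum(): print('ledge',x0,g.sum(),np.round(np.percentile(q[g][:,1:],[5,50,95],axis=0)).tolist())
E
```

```text
foot in rest mm [-7.9 -0.1 43. ] f err [-0.002 -0.002  0.003]
top 150 12 [[-11.0, -19.0, 152.0], [-10.0, -3.0, 154.0], [-9.0, 20.0, 157.0]] [78. 59. 42.]
top 158 7 [[-11.0, -7.0, 161.0], [-10.0, 12.0, 163.0], [-9.0, 21.0, 165.0]] [78. 60. 43.]
top 166 10 [[-10.0, -24.0, 166.0], [-9.0, 3.0, 168.0], [-9.0, 21.0, 171.0]] [77. 59. 42.]
top 174 10 [[-13.0, -35.0, 174.0], [-9.0, -17.0, 180.0], [-8.0, 20.0, 182.0]] [77. 61. 44.]
top 182 30 [[-16.0, -28.0, 183.0], [-9.0, -1.0, 187.0], [3.0, 39.0, 190.0]] [80. 64. 49.]
top 190 54 [[-10.0, -29.0, 192.0], [-6.0, -4.0, 194.0], [-1.0, 34.0, 197.0]] [105.  86.  64.]
top 198 21 [[-12.0, -28.0, 198.0], [-8.0, 20.0, 200.0], [3.0, 45.0, 204.0]] [73. 62. 49.]
ledge -26 6 [[-48.0, 41.0], [33.0, 45.0], [55.0, 52.0]]
ledge -22 42 [[-54.0, 39.0], [-2.0, 47.0], [50.0, 51.0]]
ledge -18 27 [[-53.0, 41.0], [-6.0, 46.0], [50.0, 50.0]]
ledge -14 28 [[-53.0, 39.0], [-0.0, 44.0], [54.0, 51.0]]
ledge -10 13 [[-56.0, 39.0], [-34.0, 44.0], [53.0, 49.0]]
ledge -6 14 [[-55.0, 39.0], [40.0, 43.0], [58.0, 48.0]]
ledge -2 9 [[-51.0, 38.0], [36.0, 44.0], [52.0, 49.0]]
```

The tile rests on the ledge against the laths (top end at 194 mm = ledge 44 + 150). Release gently and back away.

Emit:
{"name": "play_rows", "arguments": {
  "moves": [
    [[0,0,0,0,0,0,65],[0,0,0,0,0,0,66],[0,0,0,0,0,0,68],[0,0,0,0,0,0,72],[0,0,0,0,0,0,76]]
  ],
  "newtons": 20
}}

```text
time: 21.92
tool_pos: [0.4874, 0.2905, 0.1825]
tcp_rot: [0.204, 2.5, -0.186]
wrist_force: [-1.5, -0.0, 0.1]
width: 0.896
grip_force: 0.0
```

```bash
python3 log.py
```

```text
21.92 q [ 0.831 -0.045  2.177 -0.786  0.877 -0.099] p [0.4874 0.2905 0.1825] F [-1.5 -0.   0.1] w 76.5 g 0.0
[[-0.798, 0.189, 0.572], [0.102, 0.978, -0.18], [-0.593, -0.085, -0.8]]
```

Emit:
{"name": "play_rows", "arguments": {
  "moves": [
    [[0,0,0,0,0,0,80],[0,0,0,0,0,-0.05,80],[0,0,0,0,0,-0.1,80],[0,0,0,0,0,-0.2,80],[0,0,0,0,0,-0.3,80]]
  ]
}}

```text
time: 22.33
tool_pos: [0.4499, 0.3016, 0.2347]
tcp_rot: [0.204, 2.5, -0.188]
wrist_force: [-0.5, 0.2, 0.3]
width: 0.941
grip_force: 0.0
```

Emit:
{"name": "play_rows", "arguments": {
  "moves": [
    [[0,0,0,0,0,-0.3,80],[0,0,0,0,0,-0.3,80],[0,0,0,0,0,0,80],[0,0,0,0,0,0,80]]
  ]
}}

```text
time: 22.67
tool_pos: [0.4165, 0.3154, 0.287]
tcp_rot: [0.203, 2.496, -0.176]
wrist_force: [0.3, 0.1, -0.4]
width: 0.937
grip_force: 0.0
```

```bash
python3 - <<'E'
from goto import *
s=bot.read_state(); print(s['time'],s['tool_pos'],s['wrist_force'],s['grip_force'])
c=cam('top'); w=c['W'].reshape(-1,3)-Or; q=np.c_[w@xr,w@yr,w@zr]*1000; im=c['image'].reshape(-1,3)
m=(abs(q[:,1])<70)&(q[:,0]>-50)&(q[:,0]<30)&(q[:,2]>50)&(q[:,2]<215)
for z0 in range(50,215,12):
    g=m&(q[:,2]>=z0)&(q[:,2]<z0+12)&(im.min(1)>25)
    if g.sum(): print('top',z0,g.sum(),np.round(np.percentile(q[g],[5,50,95],axis=0)).tolist(),im[g].mean(0).round())
pts=c['W'][160:240,125:198].reshape(-1,3); l=pts[(pts[:,2]>.012)&(pts[:,2]<.027)]-Or
print('runner',np.round(np.percentile(np.c_[l@xe,l@ye],[1,99],axis=0)*1000))
p0=np.load('top.npz')['W'][160:240,125:198].reshape(-1,3); l=p0[(p0[:,2]>.012)&(p0[:,2]<.027)]-Or
print('before',np.round(np.percentile(np.c_[l@xe,l@ye],[1,99],axis=0)*1000))
E
```

```text
22.6667 [0.41646862 0.31540285 0.28697343] [ 0.34506904  0.1292869  -0.41133503] 0.0
top 50 37 [[-22.0, -51.0, 50.0], [-18.0, 20.0, 54.0], [17.0, 56.0, 60.0]] [111.  82.  48.]
top 62 22 [[-18.0, -25.0, 62.0], [-16.0, 10.0, 68.0], [-11.0, 36.0, 73.0]] [82. 62. 42.]
top 74 17 [[-16.0, -25.0, 74.0], [-15.0, 1.0, 82.0], [-14.0, 33.0, 84.0]] [82. 63. 45.]
top 86 16 [[-15.0, -22.0, 88.0], [-14.0, 8.0, 90.0], [-12.0, 36.0, 97.0]] [79. 61. 43.]
top 98 20 [[-15.0, -20.0, 99.0], [-13.0, 10.0, 105.0], [-11.0, 37.0, 110.0]] [79. 60. 42.]
top 110 13 [[-14.0, -22.0, 112.0], [-13.0, -3.0, 118.0], [-11.0, 33.0, 121.0]] [81. 62. 44.]
top 122 28 [[-13.0, -25.0, 123.0], [-11.0, 7.0, 128.0], [28.0, 33.0, 134.0]] [89. 66. 43.]
top 134 99 [[-11.0, -39.0, 135.0], [19.0, -1.0, 140.0], [26.0, 37.0, 145.0]] [111.  79.  45.]
top 146 27 [[-11.0, -24.0, 146.0], [-10.0, 7.0, 152.0], [22.0, 40.0, 157.0]] [91. 68. 46.]
top 158 16 [[-11.0, -26.0, 159.0], [-9.0, 12.0, 165.0], [-8.0, 35.0, 169.0]] [83. 63. 45.]
top 170 24 [[-10.0, -23.0, 170.0], [-8.0, 3.0, 177.0], [-7.0, 32.0, 181.0]] [85. 65. 46.]
top 182 53 [[-8.0, -24.0, 185.0], [-3.0, 5.0, 190.0], [3.0, 35.0, 193.0]] [118.  93.  67.]
top 194 23 [[-9.0, -21.0, 195.0], [-4.0, 7.0, 196.0], [0.0, 29.0, 199.0]] [128. 100.  74.]
runner [[-58. -85.]
 [149.  95.]]
before [[-59. -86.]
 [148.  85.]]
```

Emit:
{"name": "play_rows", "arguments": {
  "moves": [
    [[0,0,0,0,0,-0.2,80],[0,0,0,0,0,0,80],[0,0,0,0,0,0,80],[0,0,0,0,0,0,80],[0,0,0,0,0,0,80]]
  ]
}}

```text
time: 23.13
tool_pos: [0.4054, 0.3165, 0.2985]
tcp_rot: [0.203, 2.499, -0.186]
wrist_force: [0.4, 0.1, -0.1]
width: 0.938
grip_force: 0.0
```

```bash
python3 - <<'E'
from goto import *
c=cam('top'); w=c['W'].reshape(-1,3)-Or; q=np.c_[w@xr,w@yr,w@zr]*1000
for z0 in (62,98,158,170):
    g=(abs(q[:,1])<70)&(q[:,0]>-50)&(q[:,0]<0)&(q[:,2]>=z0)&(q[:,2]<z0+12); print(z0,np.round(np.percentile(q[g],[5,50,95],axis=0)).tolist())
print(bot.finish_job())
E
```

```text
62 [[-18.0, -24.0, 63.0], [-16.0, 5.0, 67.0], [-11.0, 36.0, 73.0]]
98 [[-15.0, -25.0, 99.0], [-14.0, -1.0, 102.0], [-10.0, 30.0, 109.0]]
158 [[-10.0, -22.0, 159.0], [-9.0, 9.0, 163.0], [-4.0, 37.0, 170.0]]
170 [[-10.0, -24.0, 171.0], [-8.0, 7.0, 175.0], [-6.0, 35.0, 180.0]]
the job is handed in; nothing more can be done
None
```

I handed the job in at about 23 s, though no verdict came back: the tile stands still on the easel's ledge behind the lip, plain face out, about 6 mm off centre and 0.07 rad steeper back than the laths because its foot slid forward on release, and the easel has not moved.

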